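# Unstack the wall boxes and set the drilling stand's depth stop

## Task

Get the wall boxes ready for drilling: lift a box off one of the two nested stacks, stand it open side up on the drilling stand and push it under the raised stop rod, centred and square on the bed and right up against the fence. Then lower the depth stop gently until its rod rests on the floor of the box, and push the clamp lever all the way down to lock it. Lift every other box off the stacks and stand them separately, open side up, on the floor of the grey tray, leaving the network switch and the mouse where they are.

Things in the scene. Friction and masses are not known exactly. Their poses are not given: they have to be found in the camera images.
- box1: Loose open-topped oblong wall box, white plastic, 0.08 to 0.17 kg, tapered so that boxes nest: 110 x 64 mm outside at the rim, 99.5 x 53.5 mm at the foot, 60 mm high, walls 2.5 mm leaning out 5 degrees, floor 3 mm thick. Origin: centre of the underside; x along its length, z towards the open side.
- box2: Box just like box1. At the start 3 or 4 boxes are nested in the two steel sockets of the dock, one or two in each (box2 or box4 may be absent). Each nested box stands 28.7 mm higher than the one it sits in, so 28 mm of its sides show below its rim.
- box3: Box just like box1. The nested tapers stick lightly (1 to 3 N beyond the weight), so grip it evenly and lift straight and slowly; a lower box sometimes comes along: set it back and try again.
- box4: Box just like box1.
- dock: Fixed holder of the stacks: a dark plate 230 (x) x 150 (y) x 12 mm carrying two steel sockets shaped like the white boxes, side by side 110 mm apart in x, their length along the dock's y, rims 72 mm above the table. Origin: centre of the plate's underside. The lower box of each stack is nested in the socket, its underside 40.7 mm above the table.
- tray: Loose shallow grey plastic tray, 310 (its x) x 150 (its y) x 20 mm, walls and floor 4 mm, 0.9 kg, open at the top. Origin: centre of the underside. It has room for three boxes side by side, each with its length across the tray (tray's y), at 95 mm spacing.
- stand: Fixed drilling stand: grey bed 260 (x) x 100 (y) mm, top 20 mm above the table. A 12 mm high fence crosses it, front face at x = 55 mm; behind it a dark guide block, 40 x 50 mm, up to 90 mm above the table, centred at x = 95 mm. Origin: centre of the bed's underside; x runs from the open front end to the fence.
- bay (a point): Point on the top of the stand's bed (x = 4 mm, y = 0 in the stand's frame) where the centre of a box's underside lies when the box is square against the fence, its length along the stand's x. Axes as the stand's.
- stop_tip (a point): Lower end of the depth stop's upright rod (12 mm thick, 80 mm long), 30 mm in front of the fence: it comes down inside a box in the bay. The rod hangs from an arm (24 mm wide, 18 mm thick) on a post that slides in the guide block. In front of x = 13 mm of the stand nothing overhangs the bed.
- stop_tab_top (a point): Middle of the top of the black tab on the stop's arm, where the stop is pushed or pinched: 40 mm (stand's x) x 14 mm (stand's y) x 30 mm high. It is 128 mm above stop_tip and 35 mm behind it.
- stop (a joint): Travel of the depth stop, m: 0 fully raised (rod end 113 mm above the table; the rim of a box on the bed is at 80 mm), growing downwards to 0.110; about 0.090 when the rod rests on the floor of a box on the bed. Starts at 0 to 0.018. Friction of 4.5 N holds it where it is left.
- clamp (a joint): Angle of the stop's clamp lever, rad: 0 open (lever 60 degrees above level), 1.05 fully down (level) = locked. Starts at 0 to 0.2. It stays where it is left; about 2 N at its ball moves it.
- clamp_tip (a point): Centre of the 22 mm ball at the end of the black clamp lever, on the -y side of the stand's guide block. The lever is 70 mm from pivot to ball; pushed down, the ball swings out to the stand's -y.
- clamp_pivot (a point): Pivot of the clamp lever, 60 mm above the table; its axis is the stand's x.
- netswitch: Bystander: loose black network switch, 75 x 90 x 28 mm. Origin: centre of the underside.
- mouse: Bystander: loose black computer mouse, 100 x 58 x 30 mm. Origin: centre of the underside.
Not all that is in view belongs to the job. What is shaped like the box4 but green is not meant.

How it is judged:
By the outcome, as a careful person would: the job done as asked, in the order asked, and still so for the second after the job is handed in, with the robot touching nothing.
Of box2, box4 only 1 to 2 are there at a start; the rules pass over those that are not, and their reading is None.
At some moment in a run one of tray may be knocked a few centimetres aside while the robot is not near it.
It also fails if it takes over 210 s, if anything falls off the work surface, if the arm or the gripper's body presses on something with over 40 N, if the wrist force passes 120 N, or if a joint passes its speed limit or range.

## Robot

A 6-joint arm with a two-finger parallel gripper is mounted at the origin on the work surface. World frame = base frame: x ahead of the robot, y to its left, z up, the work surface at z = 0. Lengths are in m, angles in rad, forces in N, time in s.
With the tool pointing down it reaches from about 0.275 to 0.975 m from the base axis. Payload 8.4 kg.
Tool frame: the origin (TCP) lies between the finger pads; the fingertips stand 19 mm ahead of it and the grasp point (between the pads) is the TCP; z points along the fingers, y is the line along which they close (so a half turn about z gives the same grasp; the last joint's range is limited). The gripper opens to 92 mm and grips with 3 to 60 N. Pads are 20 mm wide; open, the fingers measure 128 mm over their backs; the gripper's body (75 mm by 189 mm) begins 69 mm behind the grasp point.
Start: joints at [1.17, 0.353, 1.633, -0, 1.155, -0.002], TCP at [0.243, 0.576, 0.206] pointing down, gripper open.
Joint ranges: [-2.63, 2.63], [-0.92, 2.1], [0.06, 2.66], [-1.3, 4.44], [0, 2.69], [-3.02, 3.02]. Speed limits (rad/s): [2.22, 2.22, 2.79, 3.14, 3.14, 3.14].

## Interface

Orientations are given as a rotation vector (axis times angle).
In Python, from workcell import monitor, viewer, workorder, models gives the robot as it stands.
- The arm moves only by the tool arm_command, never from a script. Its argument "moves" is a list of rows, each a list of 3 entries, a list of its own where there are three numbers: the shift along the tool's x, y, z in m, then the turn, a rotation vector about the tool's x, y, z in degrees, then the finger opening in m, from 0 to 0.0919. In form: [[[dx, dy, dz], [wx, wy, wz], gripper], ...]. A call has 1 to 20 rows; each row shifts and turns the commanded pose from where the row before left it, along the tool's axes as they then stand; what a row does not reach is not made up. A row lasts 1/10 s, in which the tool goes at most 50 mm and 8.59 degrees, less where a joint would pass 70% of its speed; a pose out of reach is approached as far as the arm can. A call with a gripper value outside its range is refused whole. The fingers move at their own pace and stop on an object; the grip force is fixed at half the most. Time passes only in rows, so rows that do not move let the fingers close. It gives the time, the measured TCP pose, the force, the opening and the grip force at its end, in the units of the state.
- monitor.get_obs(): the state, without advancing time (a new reading comes with each control period).
- viewer.read_camera(name): name is "scene" or "top"; returns (picture, depth): 384x512x3 uint8, blue, green, red; 384x512 float32, m along the optical axis (not along the pixel's ray), 0 where there is no reading.
- viewer.camera_model(name): a dict with "vfov" (degrees; the focal length in pixels is half the picture's height over the tangent of half this angle, whatever the lens; pixels are square), "cx", "cy" (the principal point, pixels), "R" (3x3) and "t" (3): a world point X has camera coordinates R X + t. Camera axes: x right, y down, z forward; pixel columns grow to the right and rows downward; lengths in m; the calibration is good to about 2 mm. A picture is of the moment at which its call begins. camera_model takes no time and is no camera call.
- workorder.hand_in(): hands the job in; it is judged then, once.
Trained networks look in the newest picture that a camera, given by its name, has taken for a name from the list of things; names that differ only in an ending like _2 or _b are one class to them, and where a whole thing is asked for, a point or a joint stands for the part that bears it (a point fixed in the world has none). Each returns a list of dicts, best first, with "conf" (0 to 1); they miss things now and then, are a little off and sometimes report something else, mostly with a low value. They report only what shows in the picture. A call takes as long as a camera call. They do not tell look-alikes from the thing itself.
- models.recognise(camera, name): "rect" ([centre column, centre row, width, height] in pixels, round what is visible of it).
The state is a dict: "t": time; "joints": joint angles; "dq": joint speeds; "tau": joint torques, N m; "tcp_pos": TCP position; "tcp_rot": TCP orientation; "contact_force": force on the tool from outside, world axes, zero at the start; "ft_torque": the same for the moment, N m; "grip_width": opening from 0.0 (shut) to 1.0 (fully open); "grip_force": force on a finger pad.
Only numpy, scipy, OpenCV 4.12 (cv2) and the standard library are available. Lean on these libraries where they do the work, as an engineer would, in place of code of your own. Each camera call takes 0.05 s, during which the arm holds its last target. There are 200 camera calls.

## Working session

There is one attempt and no reset: what is moved stays moved. The work goes in short steps, Python scripts to look and compute and a tool call to move; the robot and the scene stay as the last step left them, time stands still between calls to the robot, and variables do not carry over. Pictures are saved under pics/ and viewed, at most 14 in all, crops included, and the job is handed in when it is done.

Besides the shell and the picture viewer there is one more tool, called as name(argument=value, ...), one argument or row to a line, values as JSON. arm_command: Moves the arm, as the interface text tells. Its arguments: {"type":"object","properties":{"moves":{"type":"array","items":{"type":"array"}}},"required":["moves"]}

```bash
mkdir -p pics; ls
python3 - <<'E'
from workcell import monitor, viewer
import cv2,numpy as np
o=monitor.get_obs(); print({k:np.round(v,3) for k,v in o.items()})
ims=[]
for n in("scene","top"):
    im,d=viewer.read_camera(n); np.savez(f"{n}.npz",im=im,d=d)
    m=viewer.camera_model(n); print(n,m)
    cv2.imwrite(f"pics/{n}0.png",cv2.resize(im,(800,600)))
E
```

```text
pics
{'t': np.float64(0.0), 'joints': array([ 1.17 ,  0.354,  1.634,  0.   ,  1.155, -0.002]), 'dq': array([ 0.   ,  0.002, -0.   ,  0.001,  0.001,  0.002]), 'tau': array([-5.0000e-03, -5.9382e+01, -3.3423e+01,  6.9000e-02,  2.3000e-02,
       -0.0000e+00]), 'tcp_pos': array([0.242, 0.575, 0.206]), 'tcp_rot': array([-6.220e-01, -3.079e+00,  2.000e-03]), 'contact_force': array([ 0.17 ,  0.52 , -0.171]), 'ft_torque': array([-0.004,  0.01 ,  0.001]), 'grip_force': np.float64(0.0), 'grip_width': np.float64(1.0)}
scene {'vfov': 52.85058673361905, 'cx': 260.3647177256123, 'cy': 190.08435470399004, 'R': array([[ 0.70598699,  0.70822159, -0.00213048],
       [ 0.47903001, -0.47972993, -0.73511185],
       [-0.52164414,  0.51795884, -0.67794249]]), 't': array([-0.43558785, -0.19636629,  1.26519062])}
top {'vfov': 42.66084284424868, 'cx': 253.45545576053925, 'cy': 187.56538370897155, 'R': array([[ 0.02970935, -0.99954297,  0.00558636],
       [-0.98886783, -0.03020634, -0.14569828],
       [ 0.14580044, -0.00119557, -0.9893133 ]]), 't': array([-0.05321611,  0.6211845 ,  1.24730584])}
```

View pics/top0.png

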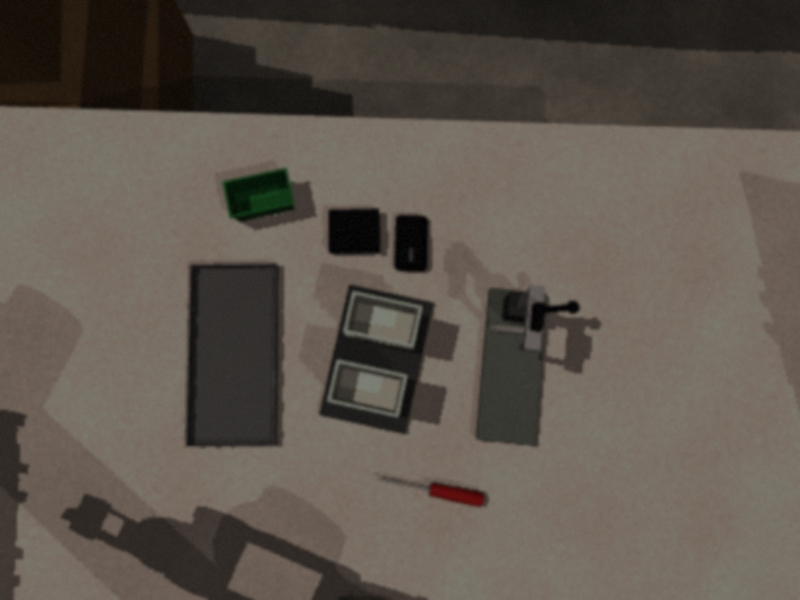

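View pics/scene0.png

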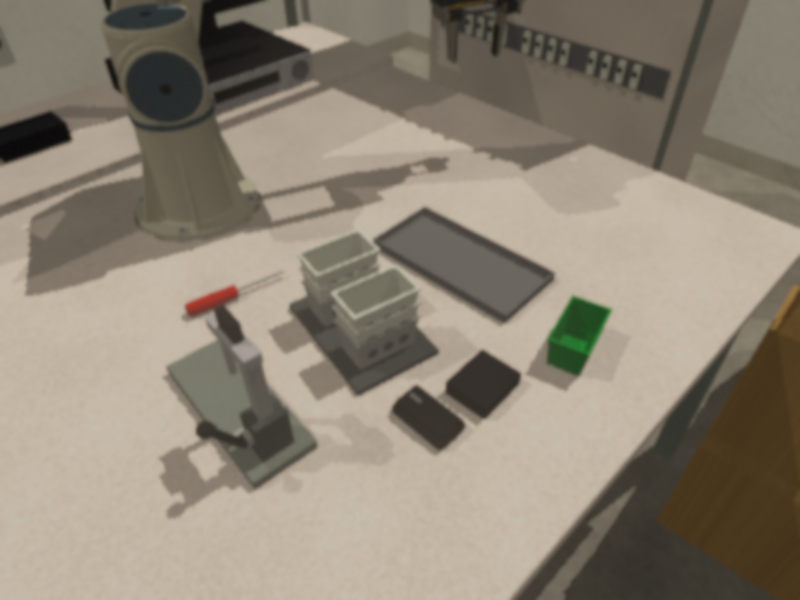

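The top view shows the tray around (236,355), the dock with two stacks at (380,320) and (367,390), the stand around (512,365) with its fence end up, the switch at (354,231) and the mouse at (412,243). The green box at (259,193) is the look-alike and not meant; the white boxes in the dock fit the description. Next I'll measure poses from depth.

```bash
cat > h.py <<'E'
from workcell import monitor, viewer
import cv2,numpy as np
def cloud(n,d):
    m=viewer.camera_model(n); h,w=d.shape; f=h/2/np.tan(np.radians(m['vfov'])/2)
    v,u=np.mgrid[:h,:w]; c=np.dstack([(u-m['cx'])/f*d,(v-m['cy'])/f*d,d])
    X=(c-m['t'])@m['R']; X[d==0]=np.nan; return X
def look(n,save=None):
    im,d=viewer.read_camera(n)
    if save: cv2.imwrite(save,cv2.resize(im,(800,600)))
    return im,cloud(n,d)
def rect(P,lo=0):
    (c,s,a)=cv2.minAreaRect(P[:,:2].astype(np.float32)*1000)
    return np.round(c,1),np.round(s,1),round(a,1)
def hmap(X,im,x0,x1,y0,y1,res=.001):
    pass
E
python3 - <<'E'
from h import *
for n in("top","scene"):
    z=np.load(n+".npz"); X=cloud(n,z['d']); 
    P=X.reshape(-1,3); P=P[~np.isnan(P[:,0])]
    print(n,'table z',np.median(P[(P[:,2]>-.01)&(P[:,2]<.008)][:,2]), [tuple(np.round(X[r,c],3)) for r,c in ()])
    S=lambda x0,x1,y0,y1,z0,z1:P[(P[:,0]>x0)&(P[:,0]<x1)&(P[:,1]>y0)&(P[:,1]<y1)&(P[:,2]>z0)&(P[:,2]<z1)]
    if n=="top":
        for (u,v) in [(236,355),(190,265),(280,445),(378,358),(512,400),(478,440),(539,444),(367,390),(388,320),(536,320),(573,307),(354,231),(412,243)]:
            print((u,v),np.round(X[int(v*.64),int(u*.64)],3))
    m=(X[...,2]>.06)&(X[...,0]>.3)&(X[...,0]<.9)&(abs(X[...,1])<.45)
    k,l,st,ce=cv2.connectedComponentsWithStats(m.astype(np.uint8))
    for i in range(1,k):
        if st[i,4]>40:
            Q=X[l==i]; print(i,st[i],'zmax',np.percentile(Q[:,2],[50,90,97]).round(4)); 
            for zz in (.09,.12):
                q=Q[Q[:,2]>zz]
                if len(q)>20: print(zz,len(q),rect(q))
    im=z['im'];
E
```

```text
top table z -0.0001333243264616371 []
(236, 355) [0.514 0.237 0.003]
(190, 265) [ 0.67   0.329 -0.   ]
(280, 445) [ 0.365  0.155 -0.002]
(378, 358) [ 0.515 -0.005  0.017]
(512, 400) [ 0.45  -0.234  0.016]
(478, 440) [ 0.383 -0.178  0.004]
(539, 444) [ 0.378 -0.283 -0.005]
(367, 390) [0.46 0.01 0.07]
(388, 320) [ 0.575 -0.022  0.074]
(536, 320) [ 0.564 -0.235  0.234]
(573, 307) [ 0.598 -0.311  0.128]
(354, 231) [0.733 0.043 0.03 ]
(412, 243) [ 0.714 -0.057  0.031]
34 [323 183  48  42 830] zmax [0.2003 0.232  0.235 ]
0.09 694 (array([ 570.8, -267.3]), array([106.6, 100.7]), 86.1)
0.12 571 (array([ 567.2, -273.1]), array([94.1, 95. ]), 85.8)
35 [ 220  186   50   38 1312] zmax [0.0747 0.1288 0.1309]
0.09 484 (array([569.6, -14. ]), array([111.8,  66.3]), 79.2)
0.12 279 (array([569.7, -14.1]), array([111.8,  66.2]), 79.2)
36 [ 210  230   51   37 1269] zmax [0.0746 0.1288 0.1314]
0.09 449 (array([461.6,   6.4]), array([111.7,  65.9]), 79.3)
0.12 276 (array([461.6,   6.4]), array([111.7,  65.9]), 79.3)
scene table z -0.000452067541499153 []
1 [ 190  147   80   78 3619] zmax [0.1037 0.1278 0.1294]
0.09 2657 (array([516.7,  -6.9]), array([114.1, 179.7]), 79.1)
0.12 846 (array([516.6,  -6.8]), array([113.7, 179.9]), 79.4)
9 [ 125  196   61   91 2099] zmax [0.1295 0.2172 0.2335]
0.09 1533 (array([ 572.1, -271.4]), array([105.6, 101. ]), 83.4)
0.12 1204 (array([ 568.6, -276.5]), array([95.4, 94.6]), 83.9)
```

```bash
cat >> h.py <<'E'
def region(X,x0,x1,y0,y1,z0,z1):
    m=(X[...,0]>x0)&(X[...,0]<x1)&(X[...,1]>y0)&(X[...,1]<y1)&(X[...,2]>z0)&(X[...,2]<z1)
    k,l,st,_=cv2.connectedComponentsWithStats(m.astype(np.uint8),connectivity=8)
    return X[l==1+np.argmax(st[1:,4])] if k>1 else X[m]
def tray(X):
    m=(X[...,0]>.3)&(X[...,0]<.75)&(X[...,1]>.1)&(X[...,1]<.4)&(X[...,2]>.011)&(X[...,2]<.03)
    return rect(X[m]),m.sum()
E
python3 - <<'E'
from h import *
for n in("top","scene"):
    z=np.load(n+".npz"); X=cloud(n,z['d'])
    print(n,'tray',tray(X))
    Q=region(X,.3,.7,-.32,-.15,.012,.028); print('bed',len(Q),rect(Q), np.median(Q[:,2]))
    Q=region(X,.5,.7,-.32,-.15,.028,.036); print('fence',len(Q),rect(Q),)
    Q=region(X,.5,.7,-.35,-.15,.19,.26); print('arm/tab',len(Q),rect(Q),np.percentile(Q[:,2],[5,50,95]).round(4))
    Q=region(X,.5,.7,-.35,-.15,.225,.26); print('tab',len(Q),rect(Q),np.percentile(Q[:,2],[50,95]).round(4),np.round(np.median(Q,0),4))
    Q=region(X,.55,.65,-.36,-.285,.06,.15); print('lever',len(Q),rect(Q),'zmax',Q[:,2].max(), 'ymin pts',np.round(Q[np.argsort(Q[:,1])[:40]].mean(0),4), 'top',np.round(Q[np.argsort(-Q[:,2])[:15]].mean(0),4))
im=np.load("top.npz")['im']; a=cv2.resize(im[170:300,200:390],None,fx=4,fy=4,interpolation=cv2.INTER_CUBIC)
a=cv2.convertScaleAbs(a,alpha=1.8); cv2.imwrite("pics/c1.png",a)
E
```

```text
top tray ((array([555.4, 238.4]), array([388.7, 162.3]), 2.3), np.int64(721))
bed 2865 (array([ 509.6, -234.4]), array([101. , 259.8]), 85.9) 0.019668622509985655
fence 81 (array([ 570.6, -222.8]), array([59.3, 10.6]), 85.1)
arm/tab 463 (array([ 569.8, -238.5]), array([24.5, 95. ]), 85.8) [0.1977 0.2049 0.2353]
tab 119 (array([ 569.3, -238.5]), array([14.2, 39.5]), 84.6) [0.2335 0.2365] [ 0.5686 -0.2377  0.2335]
lever 114 (array([ 599.5, -304.4]), array([36.4, 20.3]), 87.1) zmax 0.1317045851721995 ymin pts [ 0.5985 -0.316   0.1262] top [ 0.5974 -0.3131  0.1295]
scene tray ((array([516.8, 237.5]), array([312.9, 155.5]), 2.4), np.int64(754))
bed 1775 (array([ 467.8, -241.6]), array([ 86. , 177.1]), 85.9) 0.0195177673343675
fence 59 (array([ 622.3, -252.3]), array([53.4, 21.8]), 59.0)
arm/tab 689 (array([ 572.2, -242.2]), array([24.8, 94.7]), 85.9) [0.1932 0.2044 0.234 ]
tab 166 (array([ 571.7, -242.6]), array([13.8, 41.7]), 86.0) [0.2331 0.2346] [ 0.5755 -0.2437  0.2331]
lever 235 (array([ 601.5, -306.9]), array([18.7, 42. ]), 2.3) zmax 0.13182484434329023 ymin pts [ 0.6033 -0.3246  0.1233] top [ 0.6001 -0.3174  0.1297]
```

View pics/c1.png

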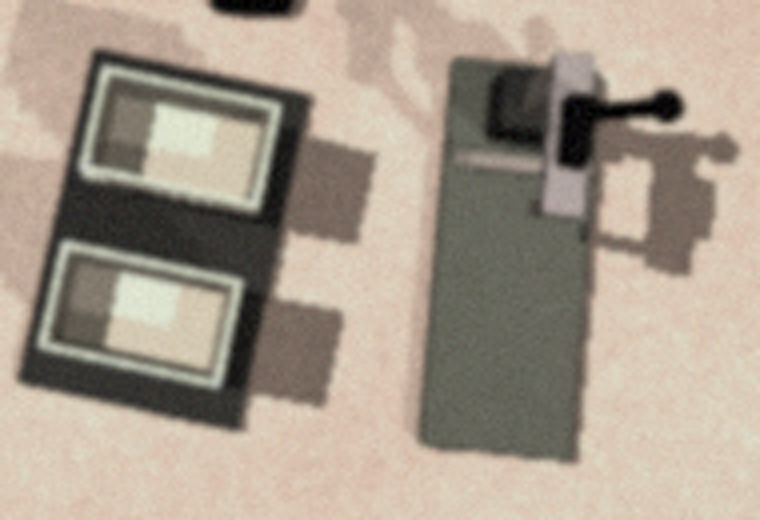

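The crop shows both stacks white and two deep, at crop (185,140) and (140,315), and the bed is clear with the rod arm over its rear half. I'll take the top box of the near stack.

arm_command(
  moves=[
    [[0,0,0],[0,0,7.79],0.0919],
    [[0,0,0],[0,0,7.79],0.0919],
    [[0,0,0],[0,0,7.79],0.0919],
    [[0,0,0],[0,0,7.79],0.0919],
    [[0,0,0],[0,0,7.79],0.0919],
    [[0,0,0],[0,0,7.79],0.0919],
    [[0,0,0],[0,0,7.79],0.0919],
    [[0,0,0],[0,0,7.79],0.0919],
    [[0,0,0],[0,0,7.79],0.0919],
    [[0,0,0],[0,0,7.79],0.0919],
    [[-0.037,0.023,0],[0,0,0],0.0919],
    [[-0.037,0.023,0],[0,0,0],0.0919],
    [[-0.037,0.023,0],[0,0,0],0.0919],
    [[-0.037,0.023,0],[0,0,0],0.0919],
    [[-0.037,0.023,0],[0,0,0],0.0919],
    [[-0.037,0.023,0],[0,0,0],0.0919],
    [[-0.037,0.023,0],[0,0,0],0.0919],
    [[-0.037,0.023,0],[0,0,0],0.0919],
    [[-0.037,0.023,0],[0,0,0],0.0919],
    [[-0.037,0.023,0],[0,0,0],0.0919],
  ],
)

```text
t: 2.1
tcp_pos: [0.3998, 0.1678, 0.2065]
tcp_rot: [2.419, 2.004, 0.0]
contact_force: [0.5, -0.3, -0.1]
grip_width: 0.998
grip_force: 0.0
```

```bash
cat >> h.py <<'E'
from scipy.spatial.transform import Rotation as Ro
def go(*wp):
    """print tool-frame deltas (mm, deg) for successive world goals (x,y,z,psi of tool y)"""
    o=monitor.get_obs(); R=Ro.from_rotvec(o['tcp_rot']); p=o['tcp_pos']
    y=R.as_matrix()[:,1]; psi=np.degrees(np.arctan2(y[1],y[0]))
    print('t %.1f'%o['t'],'p',p.round(4),'psi %.2f'%psi,'zt',R.as_matrix()[:,2].round(4),'F',o['contact_force'].round(1),'w %.3f gf %.1f'%(o['grip_width'],o['grip_force']),'j6 %.2f'%o['joints'][5])
    for x,yy,z,q in wp:
        if q is None:q=psi
        T=np.array([-psi+q]); w=-((q-psi+180)%360-180)
        a=np.radians(q); xt=np.array([-np.sin(a),np.cos(a),0]); yt=np.array([np.cos(a),np.sin(a),0])
        d=np.array([x,yy,z])-p
        print('turn z %.2f'%w,'then shift mm',np.round(1000*np.array([d@xt,d@yt,-d[2]]),1)); p=np.array([x,yy,z]); psi=q
E
python3 -c "
from h import *
go((.4616,.0064,.2,-10.75),(.4616,.0064,.122,-10.75))"
```

```text
t 2.1 p [0.3998 0.1678 0.2065] psi -10.73 zt [ 1.e-04 -0.e+00 -1.e+00] F [ 0.5 -0.3 -0.1] w 0.998 gf 0.0 j6 0.58
turn z 0.02 then shift mm [-147.1   90.8    6.5]
turn z -0.00 then shift mm [ 0.  0. 78.]
```

arm_command(
  moves=[
    [[-0.0294,0.0182,0],[0,0,0],0.0919],
    [[-0.0294,0.0182,0],[0,0,0],0.0919],
    [[-0.0294,0.0182,0],[0,0,0],0.0919],
    [[-0.0294,0.0182,0],[0,0,0],0.0919],
    [[-0.0294,0.0182,0],[0,0,0],0.0919],
    [[0,0,0],[0,0,0],0.0919],
    [[0,0,0.02],[0,0,0],0.0919],
    [[0,0,0.02],[0,0,0],0.0919],
    [[0,0,0.015],[0,0,0],0.0919],
    [[0,0,0.01],[0,0,0],0.0919],
    [[0,0,0.01],[0,0,0],0.0919],
    [[0,0,0],[0,0,0],0.0919],
    [[0,0,0],[0,0,0],0.0919],
  ],
)

```text
t: 3.4
tcp_pos: [0.4617, 0.0084, 0.1317]
tcp_rot: [-2.42, -2.004, -0.0]
contact_force: [0.6, -0.7, -0.5]
grip_width: 0.999
grip_force: 0.0
```

```bash
python3 -c "
from h import *
go((.4616,.0064,.122,-10.75))"
```

```text
t 3.4 p [0.4617 0.0084 0.1317] psi -10.74 zt [ 0.  0. -1.] F [ 0.6 -0.7 -0.5] w 0.999 gf 0.0 j6 0.20
turn z 0.01 then shift mm [-1.9  0.2  9.7]
```

arm_command(
  moves=[
    [[-0.002,0,0.005],[0,0,0],0.0919],
    [[0,0,0.0045],[0,0,0],0.0919],
    [[0,0,0],[0,0,0],0.08],
    [[0,0,0],[0,0,0],0.072],
    [[0,0,0],[0,0,0],0.066],
    [[0,0,0],[0,0,0],0.062],
    [[0,0,0],[0,0,0],0.058],
    [[0,0,0],[0,0,0],0.055],
    [[0,0,0],[0,0,0],0.05],
    [[0,0,0],[0,0,0],0.05],
    [[0,0,0],[0,0,0],0.05],
    [[0,0,0],[0,0,0],0.05],
  ],
)

```text
t: 4.6
tcp_pos: [0.4613, 0.0062, 0.122]
tcp_rot: [-2.42, -2.004, 0.0]
contact_force: [-0.3, -0.1, 0.0]
grip_width: 0.543
grip_force: 0.0
```

```bash
python3 -c "
from h import *
go((.4616,.0064,.122,-10.75))"
```

```text
t 4.6 p [0.4613 0.0062 0.122 ] psi -10.75 zt [-0. -0. -1.] F [-0.3 -0.1  0. ] w 0.543 gf 0.0 j6 0.20
turn z -0.00 then shift mm [ 0.3  0.3 -0. ]
```

Run:
```python
from h import *
im,X=look("scene"); a=cv2.resize(im[110:270,120:330],None,fx=3.7,fy=3.7,interpolation=cv2.INTER_CUBIC); cv2.imwrite("pics/s1.png",cv2.convertScaleAbs(a,alpha=1.6))
```

```text
(no output)
```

View pics/s1.png

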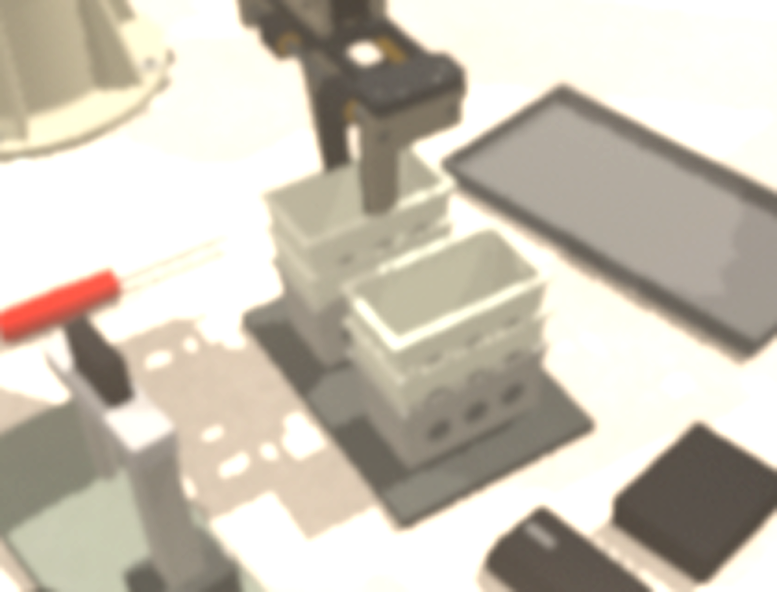

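Run:
```python
from h import *
im,X=look("scene")
for c,r in [(380,140),(378,170),(378,190),(378,205),(378,211),(378,222),(378,235),(333,150),(333,160),(340,205),(430,190),(300,205),(410,160)]:
    print((c,r),X[int(110+r/3.7),int(120+c/3.7)].round(4))
im,X=look("top")
m=(X[...,2]>.095)&(X[...,0]>.38)&(X[...,0]<.53)&(X[...,1]>-.08)&(X[...,1]<.09)&(X[...,2]<.14)
print(rect(X[m]),m.sum())
```

```text
(380, 140) [ 0.5425 -0.0379  0.2332]
(378, 170) [ 0.5028 -0.0089  0.175 ]
(378, 190) [ 0.4998 -0.0082  0.1555]
(378, 205) [ 0.4997 -0.0092  0.1442]
(378, 211) [ 0.4982 -0.0085  0.1369]
(378, 222) [ 0.4944 -0.0064  0.1242]
(378, 235) [ 0.4914 -0.0049  0.1122]
(333, 150) [0.437  0.0065 0.1463]
(333, 160) [0.4388 0.0043 0.1393]
(340, 205) [0.4362 0.0051 0.0997]
(430, 190) [0.479  0.0517 0.1103]
(300, 205) [ 0.4296 -0.0202  0.1104]
(410, 160) [0.4507 0.0574 0.1171]
(array([453.3, -38. ]), array([67. ,  0.2]), 1.7) 11
```

Run:
```python
from h import *
z=np.load("scene.npz"); X=cloud("scene",z['d'])
Q=X[:60,270:340]; m=(Q[...,0]>.1)&(Q[...,0]<.4)&(Q[...,1]>.45)&(Q[...,1]<.7)&(Q[...,2]>.1)
q=Q[m]; q=q[np.argsort(q[:,2])]; print(q[:400:20].round(3))
im,X=look("scene"); m=(X[...,0]>.496)&(X[...,0]<.52)&(abs(X[...,1]+.008)<.02)&(X[...,2]>.08)
print(np.sort(X[m][:,2])[:10].round(4)); print(X[m][np.argsort(X[m][:,2])[:5]].round(3))
```

```text
[[0.269 0.622 0.213]
 [0.273 0.616 0.219]
 [0.233 0.521 0.225]
 [0.255 0.621 0.23 ]
 [0.258 0.616 0.235]
 [0.274 0.622 0.241]
 [0.23  0.517 0.244]
 [0.273 0.627 0.249]
 [0.255 0.617 0.254]
 [0.279 0.623 0.258]
 [0.262 0.613 0.263]
 [0.266 0.613 0.267]
 [0.234 0.525 0.272]
 [0.232 0.518 0.276]
 [0.226 0.51  0.279]
 [0.278 0.62  0.284]
 [0.23  0.514 0.288]
 [0.232 0.511 0.293]
 [0.266 0.617 0.297]
 [0.216 0.491 0.303]]
[0.0858 0.0881 0.0912 0.0928 0.0974 0.0978 0.0987 0.0989 0.0991 0.0995]
[[0.496 0.011 0.086]
 [0.496 0.008 0.088]
 [0.498 0.01  0.091]
 [0.496 0.005 0.093]
 [0.497 0.005 0.097]]
```

The camera shows the fingertips at about z 0.133, above the rim, while the pose reports 0.103. So the tips stand roughly 29 mm higher than the reported TCP implies. I'll open, go lower and check by camera.

arm_command(
  moves=[
    [[0,0,0],[0,0,0],0.0919],
    [[0,0,0],[0,0,0],0.0919],
    [[0,0,0],[0,0,0],0.0919],
    [[0,0,0],[0,0,0],0.0919],
    [[0,0,0],[0,0,0],0.0919],
    [[0,0,0],[0,0,0],0.0919],
    [[0,0,0.005],[0,0,0],0.0919],
    [[0,0,0.005],[0,0,0],0.0919],
    [[0,0,0.005],[0,0,0],0.0919],
    [[0,0,0.005],[0,0,0],0.0919],
    [[0,0,0],[0,0,0],0.0919],
    [[0,0,0],[0,0,0],0.0919],
  ],
)

```text
t: 6.0
tcp_pos: [0.4611, 0.0062, 0.1017]
tcp_rot: [-2.419, -2.003, 0.001]
contact_force: [-0.3, 0.3, 0.6]
grip_width: 1.0
grip_force: 0.0
```

Run:
```python
from h import *
go()
im,X=look("scene"); np.save("X1.npy",X)
a=cv2.resize(im[110:270,120:330],None,fx=3.7,fy=3.7,interpolation=cv2.INTER_CUBIC); cv2.imwrite("pics/s2.png",cv2.convertScaleAbs(a,alpha=1.6))
m=(X[...,0]>.5)&(X[...,0]<.55)&(X[...,1]>-.03)&(X[...,1]<.02)&(X[...,2]>.08)
q=X[m]; print(q[np.argsort(q[:,2])[:40:3]].round(3))
```

```text
t 6.0 p [0.4611 0.0062 0.1017] psi -10.75 zt [-6.e-04  0.e+00 -1.e+00] F [-0.3  0.3  0.6] w 1.000 gf 0.0 j6 0.20
[[ 0.543 -0.024  0.08 ]
 [ 0.549  0.006  0.08 ]
 [ 0.548 -0.006  0.081]
 [ 0.547 -0.012  0.082]
 [ 0.549  0.003  0.082]
 [ 0.548  0.007  0.082]
 [ 0.546 -0.011  0.083]
 [ 0.545 -0.013  0.084]
 [ 0.544 -0.025  0.085]
 [ 0.546 -0.004  0.085]
 [ 0.549  0.013  0.086]
 [ 0.548  0.007  0.086]
 [ 0.543 -0.03   0.087]
 [ 0.543 -0.02   0.087]]
```

View pics/s2.png

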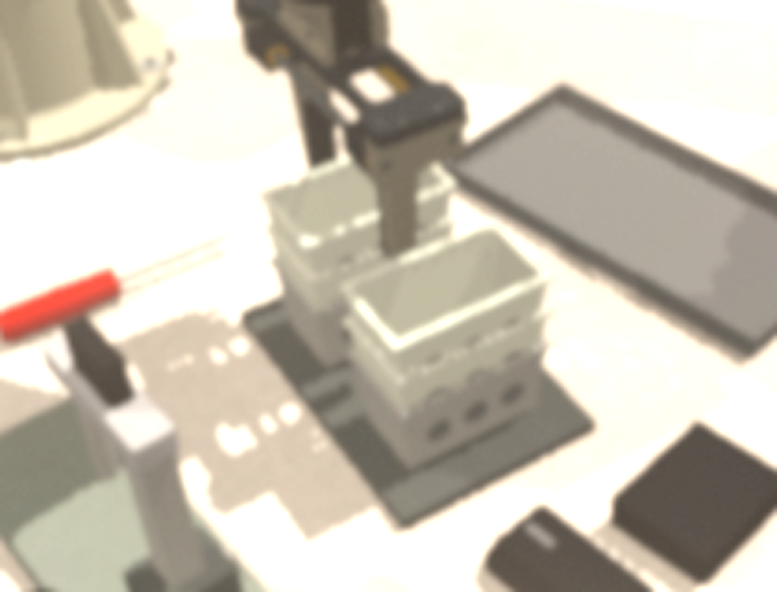

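Run:
```python
from h import *
X=np.load("X1.npy")
for r in range(200,262,5): print(r,X[int(110+r/3.7),int(120+398/3.7)].round(4))
```

```text
200 [ 0.5233 -0.0129  0.1627]
205 [ 0.5242 -0.0138  0.1608]
210 [ 0.5236 -0.0136  0.1574]
215 [ 0.5218 -0.0125  0.1499]
220 [ 0.5232 -0.0139  0.1485]
225 [ 0.5241 -0.0148  0.1466]
230 [ 0.5196 -0.0117  0.1361]
235 [ 0.523  -0.0146  0.1369]
240 [ 0.5204 -0.0129  0.1313]
245 [ 0.52   -0.013   0.1249]
250 [ 0.5206 -0.0137  0.1227]
255 [ 0.5206 -0.0139  0.1197]
260 [0.4938 0.0067 0.0841]
```

arm_command(
  moves=[
    [[0,0,0.006],[0,0,0],0.0919],
    [[0,0,0.0055],[0,0,0],0.0919],
    [[0,0,0],[0,0,0],0.08],
    [[0,0,0],[0,0,0],0.072],
    [[0,0,0],[0,0,0],0.066],
    [[0,0,0],[0,0,0],0.062],
    [[0,0,0],[0,0,0],0.058],
    [[0,0,0],[0,0,0],0.055],
    [[0,0,0],[0,0,0],0.05],
    [[0,0,0],[0,0,0],0.05],
    [[0,0,0],[0,0,0],0.05],
    [[0,0,0],[0,0,0],0.05],
  ],
)

```text
t: 7.25
tcp_pos: [0.4611, 0.0062, 0.0906]
tcp_rot: [-2.42, -2.003, 0.0]
contact_force: [-3.8, 0.8, 5.2]
grip_width: 0.684
grip_force: 30.0
```

Run:
```python
from h import *
go()
im,X=look("scene")
```

```text
t 7.2 p [0.4611 0.0062 0.0906] psi -10.75 zt [-3.e-04  1.e-04 -1.e+00] F [-3.8  0.8  5.2] w 0.684 gf 30.0 j6 0.20
```

arm_command(
  moves=[
    [[0,0,-0.001],[0,0,0],0.05],
    [[0,0,-0.001],[0,0,0],0.05],
    [[0,0,-0.001],[0,0,0],0.05],
    [[0,0,-0.001],[0,0,0],0.05],
    [[0,0,-0.001],[0,0,0],0.05],
    [[0,0,-0.001],[0,0,0],0.05],
    [[0,0,-0.002],[0,0,0],0.05],
    [[0,0,-0.002],[0,0,0],0.05],
    [[0,0,-0.003],[0,0,0],0.05],
    [[0,0,-0.003],[0,0,0],0.05],
    [[0,0,-0.004],[0,0,0],0.05],
    [[0,0,-0.004],[0,0,0],0.05],
    [[0,0,-0.006],[0,0,0],0.05],
    [[0,0,-0.006],[0,0,0],0.05],
    [[0,0,-0.01],[0,0,0],0.05],
    [[0,0,-0.01],[0,0,0],0.05],
    [[0,0,-0.01],[0,0,0],0.05],
    [[0,0,-0.01],[0,0,0],0.05],
    [[0,0,0],[0,0,0],0.05],
    [[0,0,0],[0,0,0],0.05],
  ],
)

```text
t: 9.3
tcp_pos: [0.4614, 0.0062, 0.1667]
tcp_rot: [2.419, 2.003, 0.001]
contact_force: [0.4, -0.6, -3.4]
grip_width: 0.683
grip_force: 30.0
```

```bash
cat >> h.py <<'E'
def pic(name,crop=(100,280,100,340),f=3.3,cam="scene"):
    im,X=look(cam); r0,r1,c0,c1=crop
    cv2.imwrite(name,cv2.convertScaleAbs(cv2.resize(im[r0:r1,c0:c1],None,fx=f,fy=f,interpolation=cv2.INTER_CUBIC),alpha=1.5)); return im,X
E
python3 - <<'E'
from h import *
go((.4677,-.2314,.15,-94.1))
pic("pics/s3.png")
E
```

```text
t 9.3 p [0.4614 0.0062 0.1667] psi -10.75 zt [ 6.e-04 -1.e-04 -1.e+00] F [ 0.4 -0.6 -3.4] w 0.683 gf 30.0 j6 0.20
turn z 83.35 then shift mm [ 23.3 236.5  16.7]
```

View pics/s3.png

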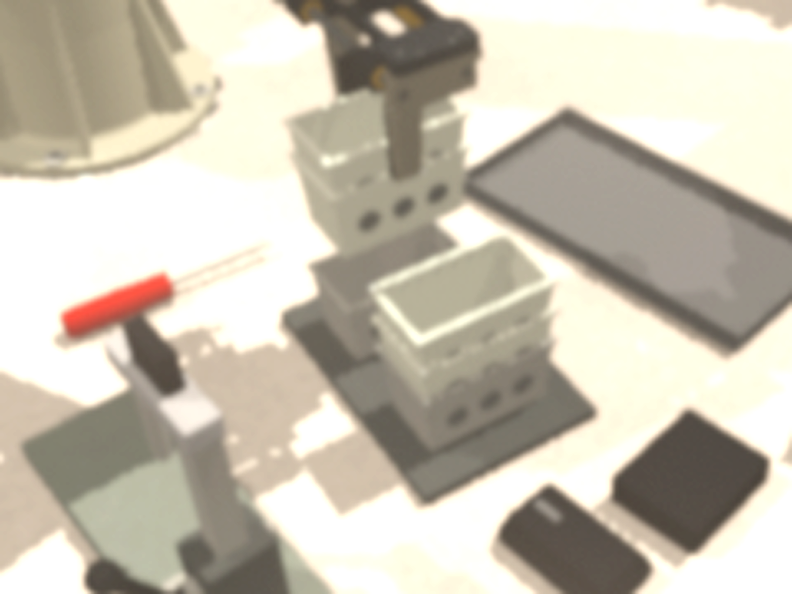

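The lower box came along: a second rim shows below the gripped one at (390,170) and the socket at (380,270) is empty. I'll set both back and regrip higher.

arm_command(
  moves=[
    [[0,0,0.02],[0,0,0],0.05],
    [[0,0,0.02],[0,0,0],0.05],
    [[0,0,0.01],[0,0,0],0.05],
    [[0,0,0.008],[0,0,0],0.05],
    [[0,0,0.006],[0,0,0],0.05],
    [[0,0,0.004],[0,0,0],0.05],
    [[0,0,0.003],[0,0,0],0.05],
    [[0,0,0.003],[0,0,0],0.05],
    [[0,0,0.002],[0,0,0],0.05],
    [[0,0,0],[0,0,0],0.05],
    [[0,0,0],[0,0,0],0.075],
    [[0,0,0],[0,0,0],0.075],
    [[0,0,0],[0,0,0],0.075],
    [[0,0,-0.006],[0,0,0],0.075],
    [[0,0,0],[0,0,0],0.05],
    [[0,0,0],[0,0,0],0.05],
    [[0,0,0],[0,0,0],0.05],
    [[0,0,0],[0,0,0],0.05],
    [[0,0,0],[0,0,0],0.05],
  ],
)

```text
t: 11.25
tcp_pos: [0.4611, 0.0063, 0.0968]
tcp_rot: [-2.42, -2.003, 0.0]
contact_force: [-2.6, 1.5, 6.7]
grip_width: 0.68
grip_force: 30.0
```

Run:
```python
from h import *
go()
```

```text
t 11.2 p [0.4611 0.0063 0.0968] psi -10.75 zt [-2.e-04  1.e-04 -1.e+00] F [-2.6  1.5  6.7] w 0.680 gf 30.0 j6 0.20
```

arm_command(
  moves=[
    [[0,-0.0005,0],[0,0,0],0.05],
    [[0,0,-0.0005],[0,0,0],0.05],
    [[0,0,-0.0005],[0,0,0],0.05],
    [[0,0,-0.0005],[0,0,0],0.05],
    [[0,0,-0.0005],[0,0,0],0.05],
    [[0,0,-0.0005],[0,0,0],0.05],
    [[0,0,-0.0005],[0,0,0],0.05],
    [[0,0,-0.0005],[0,0,0],0.05],
    [[0,0,-0.0005],[0,0,0],0.05],
    [[0,0,-0.001],[0,0,0],0.05],
    [[0,0,-0.001],[0,0,0],0.05],
    [[0,0,-0.002],[0,0,0],0.05],
    [[0,0,-0.002],[0,0,0],0.05],
    [[0,0,-0.004],[0,0,0],0.05],
    [[0,0,-0.006],[0,0,0],0.05],
    [[0,0,-0.01],[0,0,0],0.05],
    [[0,0,-0.015],[0,0,0],0.05],
    [[0,0,-0.02],[0,0,0],0.05],
    [[0,0,-0.01],[0,0,0],0.05],
    [[0,0,0],[0,0,0],0.05],
  ],
)

```text
t: 13.25
tcp_pos: [0.4619, 0.0063, 0.1732]
tcp_rot: [2.418, 2.002, 0.004]
contact_force: [-0.7, 0.6, -0.9]
grip_width: 0.686
grip_force: 30.0
```

```bash
cat >> h.py <<'E'
def boxh(X,cx,cy):
    """heights of white-ish surfaces seen by scene camera under the gripper: histogram of z near box centre"""
    m=(abs(X[...,0]-cx)<.05)&(abs(X[...,1]-cy)<.06)&(X[...,2]>.02)
    h,e=np.histogram(X[m][:,2],bins=np.arange(.02,.26,.01)); return dict(zip((e[:-1]*1000).round().astype(int).tolist(),h.tolist()))
E
python3 - <<'E'
from h import *
go()
im,X=look("scene"); print(boxh(X,.461,.006))
E
```

```text
t 13.2 p [0.4619 0.0063 0.1732] psi -10.75 zt [ 3.2e-03  1.0e-04 -1.0e+00] F [-0.7  0.6 -0.9] w 0.686 gf 30.0 j6 0.20
{20: 40, 30: 37, 40: 49, 50: 139, 60: 126, 70: 200, 80: 237, 90: 261, 100: 74, 110: 0, 120: 0, 130: 0, 140: 70, 150: 142, 160: 204, 170: 229, 180: 263, 190: 276, 200: 288, 210: 68, 220: 61, 230: 56, 240: 41}
```

arm_command(
  moves=[
    [[0,0,0],[0,0,8.335],0.05],
    [[0,0,0],[0,0,8.335],0.05],
    [[0,0,0],[0,0,8.335],0.05],
    [[0,0,0],[0,0,8.335],0.05],
    [[0,0,0],[0,0,8.335],0.05],
    [[0,0,0],[0,0,8.335],0.05],
    [[0,0,0],[0,0,8.335],0.05],
    [[0,0,0],[0,0,8.335],0.05],
    [[0,0,0],[0,0,8.335],0.05],
    [[0,0,0],[0,0,8.335],0.05],
    [[0.0029,0.0296,0],[0,0,0],0.05],
    [[0.0029,0.0296,0],[0,0,0],0.05],
    [[0.0029,0.0296,0],[0,0,0],0.05],
    [[0.0029,0.0296,0],[0,0,0],0.05],
    [[0.0029,0.0296,0],[0,0,0],0.05],
    [[0.0029,0.0296,0],[0,0,0],0.05],
    [[0.0029,0.0296,0],[0,0,0],0.05],
    [[0.0029,0.0296,0],[0,0,0],0.05],
    [[0,0,0],[0,0,0],0.05],
    [[0,0,0],[0,0,0],0.05],
  ],
)

```text
t: 15.3
tcp_pos: [0.4662, -0.2315, 0.1704]
tcp_rot: [-3.138, 0.115, 0.003]
contact_force: [0.1, 0.8, -1.5]
grip_width: 0.681
grip_force: 30.0
```

Run:
```python
from h import *
go((.4677,-.2314,.0484,-94.1))
im,X=look("top"); P=X[(X[...,2]>.19)&(X[...,2]<.215)&(X[...,0]<.56)&(X[...,1]<-.15)&(X[...,1]>-.32)]; print(len(P),rect(P) if len(P) else '')
im,X=look("scene"); print(boxh(X,.4677,-.2314))
```

```text
t 15.3 p [ 0.4662 -0.2315  0.1704] psi -94.19 zt [-0.0017  0.0011 -1.    ] F [ 0.1  0.8 -1.5] w 0.681 gf 30.0 j6 1.18
turn z -0.09 then shift mm [  1.5  -0.2 122. ]
153 (array([ 482., -228.]), array([153.9,  43.8]), 9.9)
{20: 385, 30: 0, 40: 0, 50: 0, 60: 0, 70: 0, 80: 0, 90: 0, 100: 0, 110: 0, 120: 0, 130: 0, 140: 299, 150: 142, 160: 137, 170: 137, 180: 137, 190: 146, 200: 186, 210: 86, 220: 92, 230: 95, 240: 103}
```

arm_command(
  moves=[
    [[0.0015,0,0.025],[0,0,0],0.05],
    [[0,0,0.03],[0,0,0],0.05],
    [[0,0,0.025],[0,0,0],0.05],
    [[0,0,0.02],[0,0,0],0.05],
    [[0,0,0.01],[0,0,0],0.05],
    [[0,0,0.006],[0,0,0],0.05],
    [[0,0,0.001],[0,0,0],0.05],
    [[0,0,0.001],[0,0,0],0.05],
    [[0,0,0],[0,0,0],0.05],
  ],
)

```text
t: 16.3
tcp_pos: [0.469, -0.2319, 0.0542]
tcp_rot: [3.139, -0.112, 0.002]
contact_force: [-1.7, -0.6, -1.5]
grip_width: 0.684
grip_force: 30.0
```

Run:
```python
from h import *
go((.4677,-.2314,.0484,-94.1))
im,X=look("scene"); Q=region(X,.40,.53,-.29,-.17,.03,.095);print(len(Q),np.percentile(Q[:,2],[1,99]).round(4))
```

```text
t 16.3 p [ 0.469  -0.2319  0.0542] psi -94.10 zt [ 1.2e-03 -6.0e-04 -1.0e+00] F [-1.7 -0.6 -1.5] w 0.684 gf 30.0 j6 1.18
turn z 0.00 then shift mm [-1.4 -0.4  5.8]
919 [0.0307 0.0916]
```

arm_command(
  moves=[
    [[-0.0014,0,0.002],[0,0,0],0.05],
    [[0,0,0.002],[0,0,0],0.05],
    [[0,0,0.001],[0,0,0],0.05],
    [[0,0,0.001],[0,0,0],0.05],
    [[0,0,0],[0,0,0],0.05],
    [[0,0,0],[0,0,0],0.05],
  ],
)

```text
t: 16.95
tcp_pos: [0.4672, -0.2316, 0.0475]
tcp_rot: [3.139, -0.112, 0.0]
contact_force: [1.7, -0.3, 0.7]
grip_width: 0.68
grip_force: 30.0
```

arm_command(
  moves=[
    [[0,0,0.0005],[0,0,0],0.05],
    [[0,0,0],[0,0,0],0.05],
  ],
)

```text
t: 17.15
tcp_pos: [0.4672, -0.2317, 0.0474]
tcp_rot: [3.139, -0.112, 0.0]
contact_force: [-1.4, 0.4, 6.4]
grip_width: 0.683
grip_force: 30.0
```

arm_command(
  moves=[
    [[0,0,0.0005],[0,0,0],0.05],
    [[0,0,0],[0,0,0],0.05],
  ],
)

```text
t: 17.35
tcp_pos: [0.4673, -0.2317, 0.0473]
tcp_rot: [3.139, -0.112, 0.001]
contact_force: [-2.1, 1.1, 12.9]
grip_width: 0.683
grip_force: 30.0
```

arm_command(
  moves=[
    [[0,0,-0.001],[0,0,0],0.0919],
    [[0,0,0],[0,0,0],0.0919],
    [[0,0,0],[0,0,0],0.0919],
    [[0,0,0],[0,0,0],0.0919],
    [[-0.015,0,0],[0,0,0],0.0919],
    [[-0.02,0,0],[0,0,0],0.0919],
    [[0,0,0],[0,0,0],0.0919],
    [[0,0,0],[0,0,0],0.08],
    [[0,0,0],[0,0,0],0.072],
    [[0,0,0],[0,0,0],0.066],
    [[0,0,0],[0,0,0],0.06],
    [[0,0,0],[0,0,0],0.05],
    [[0,0,0],[0,0,0],0.05],
    [[0,0,0],[0,0,0],0.05],
    [[0,0,0],[0,0,0],0.05],
  ],
)

```text
t: 18.85
tcp_pos: [0.4323, -0.2291, 0.0475]
tcp_rot: [3.14, -0.112, 0.0]
contact_force: [0.8, -0.2, 1.0]
grip_width: 0.681
grip_force: 30.0
```

Run:
```python
from h import *
go()
pic("pics/s4.png",(160,340,60,300))
im,X=look("top")
m=(X[...,2]>.055)&(X[...,2]<.1)&(X[...,0]>.38)&(X[...,0]<.56)&(X[...,1]<-.15)&(X[...,1]>-.3); print(m.sum(),rect(X[m]))
```

```text
t 18.9 p [ 0.4323 -0.2291  0.0475] psi -94.10 zt [ 1.e-04 -1.e-04 -1.e+00] F [ 0.8 -0.2  1. ] w 0.681 gf 30.0 j6 1.15
86 (array([ 506.2, -211.7]), array([33.4, 68.1]), 46.5)
```

View pics/s4.png

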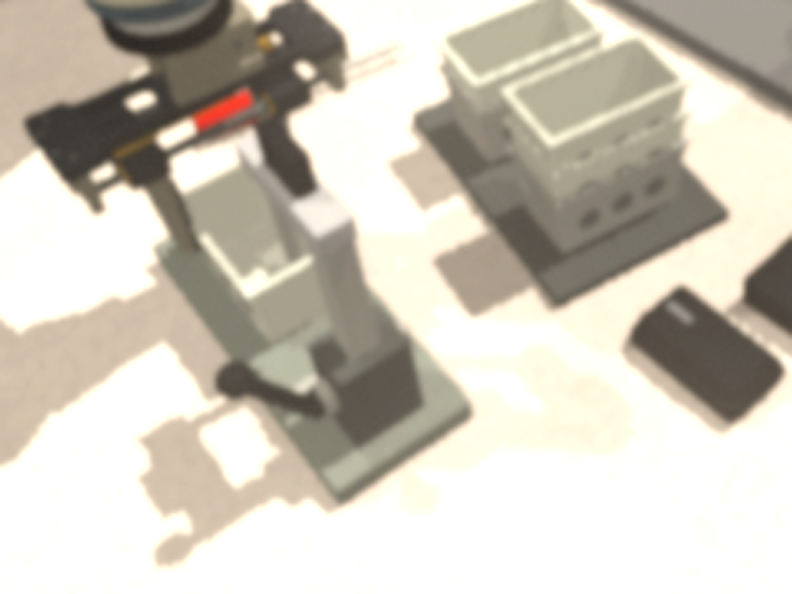

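The box at (250,240) stands on the bed, gripped near its front end and clear of the rod, while the near socket still holds its lower box. Sliding towards the fence.

arm_command(
  moves=[
    [[0.005,0,0],[0,0,0],0.05],
    [[0.006,0,0],[0,0,0],0.05],
    [[0.006,0,0],[0,0,0],0.05],
    [[0.006,0,0],[0,0,0],0.05],
    [[0.006,0,0],[0,0,0],0.05],
    [[0.006,0,0],[0,0,0],0.05],
    [[0.005,0,0],[0,0,0],0.05],
    [[0.003,0,0],[0,0,0],0.05],
    [[0,0,0],[0,0,0],0.05],
    [[0,0,0],[0,0,0],0.05],
  ],
)

```text
t: 19.95
tcp_pos: [0.4754, -0.2322, 0.0475]
tcp_rot: [3.139, -0.112, 0.001]
contact_force: [0.6, 0.1, 2.0]
grip_width: 0.68
grip_force: 30.0
```

arm_command(
  moves=[
    [[0.001,0,0],[0,0,0],0.05],
    [[0,0,0],[0,0,0],0.05],
    [[0.001,0,0],[0,0,0],0.05],
    [[0,0,0],[0,0,0],0.05],
  ],
)

```text
t: 20.35
tcp_pos: [0.477, -0.2323, 0.0475]
tcp_rot: [-3.14, 0.112, 0.0]
contact_force: [-0.8, 0.7, 3.6]
grip_width: 0.685
grip_force: 30.0
```

Run:
```python
from h import *
go((.5136-.035*.9974,-.2347+.035*.0715,.0475,-94.1))
```

```text
t 20.4 p [ 0.477  -0.2323  0.0475] psi -94.10 zt [-1.e-04  0.e+00 -1.e+00] F [-0.8  0.7  3.6] w 0.685 gf 30.0 j6 1.19
turn z -0.00 then shift mm [ 1.7 -0.2  0. ]
```

arm_command(
  moves=[
    [[0.001,0,0],[0,0,0],0.05],
    [[0,0,0],[0,0,0],0.05],
    [[0.0005,0,0],[0,0,0],0.05],
    [[0,0,0],[0,0,0],0.05],
  ],
)

```text
t: 20.75
tcp_pos: [0.4786, -0.2324, 0.0475]
tcp_rot: [3.14, -0.112, 0.0]
contact_force: [-1.3, 0.1, 4.1]
grip_width: 0.686
grip_force: 30.0
```

arm_command(
  moves=[
    [[0.0005,0,0],[0,0,0],0.05],
    [[0,0,0],[0,0,0],0.05],
  ],
)

```text
t: 20.95
tcp_pos: [0.4791, -0.2324, 0.0475]
tcp_rot: [3.14, -0.112, 0.0]
contact_force: [-0.5, 0.9, 5.8]
grip_width: 0.686
grip_force: 30.0
```

arm_command(
  moves=[
    [[0.0005,0,0],[0,0,0],0.05],
    [[0,0,0],[0,0,0],0.05],
  ],
)

```text
t: 21.15
tcp_pos: [0.4796, -0.2325, 0.0475]
tcp_rot: [3.14, -0.112, 0.0]
contact_force: [-1.5, -0.1, 4.3]
grip_width: 0.685
grip_force: 30.0
```

arm_command(
  moves=[
    [[0.0005,0,0],[0,0,0],0.05],
    [[0,0,0],[0,0,0],0.05],
  ],
)

```text
t: 21.35
tcp_pos: [0.4801, -0.2325, 0.0475]
tcp_rot: [3.14, -0.112, 0.0]
contact_force: [-1.3, -0.6, 4.0]
grip_width: 0.685
grip_force: 30.0
```

arm_command(
  moves=[
    [[0.0005,0,0],[0,0,0],0.05],
    [[0.0005,0,0],[0,0,0],0.05],
    [[0,0,0],[0,0,0],0.05],
  ],
)

```text
t: 21.65
tcp_pos: [0.4803, -0.2325, 0.0475]
tcp_rot: [-3.139, 0.112, 0.002]
contact_force: [-4.4, 0.2, 9.6]
grip_width: 0.687
grip_force: 30.0
```

arm_command(
  moves=[
    [[0.0005,0,0],[0,0,0],0.05],
    [[0.0005,0,0],[0,0,0],0.05],
    [[0,0,0],[0,0,0],0.05],
  ],
)

```text
t: 21.95
tcp_pos: [0.4803, -0.2325, 0.0475]
tcp_rot: [-3.139, 0.112, 0.005]
contact_force: [-7.2, -1.1, 12.3]
grip_width: 0.682
grip_force: 30.0
```

Run:
```python
from h import *
go((.5136-.035*.9974,-.2347+.035*.0715,.0475,-94.1))
im,X=look("top",None)
cv2.imwrite("pics/t4.png",cv2.convertScaleAbs(cv2.resize(im[170:290,290:400],None,fx=5,fy=5,interpolation=cv2.INTER_CUBIC),alpha=1.6))
```

```text
t 21.9 p [ 0.4803 -0.2325  0.0475] psi -94.09 zt [-3.1e-03  6.0e-04 -1.0e+00] F [-7.2 -1.1 12.3] w 0.682 gf 30.0 j6 1.19
turn z 0.01 then shift mm [-1.6 -0.1 -0. ]
```

View pics/t4.png

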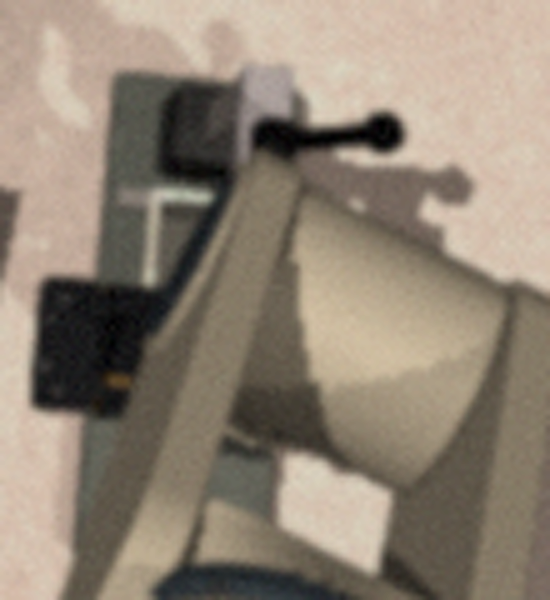

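arm_command(
  moves=[
    [[-0.001,0,-0.0003],[0,0,0],0.05],
    [[0,0,0],[0,0,0],0.07],
    [[0,0,0],[0,0,0],0.08],
    [[0,0,0],[0,0,0],0.0919],
    [[0,0,0],[0,0,0],0.0919],
    [[0,0,0],[0,0,0],0.0919],
    [[-0.01,0,0],[0,0,0],0.0919],
    [[-0.02,0,0],[0,0,0],0.0919],
    [[-0.03,0,-0.01],[0,0,0],0.0919],
    [[-0.04,0,-0.03],[0,0,0],0.0919],
    [[-0.02,0,-0.04],[0,0,0],0.05],
    [[0,0,-0.04],[0,0,0],0.02],
    [[0,0,-0.04],[0,0,0],0],
    [[0,0,-0.04],[0,0,0],0],
    [[0,0,0],[0,0,0],0],
    [[0,0,0],[0,0,0],0],
  ],
)

```text
t: 23.6
tcp_pos: [0.3612, -0.224, 0.2482]
tcp_rot: [3.139, -0.112, 0.002]
contact_force: [-1.3, -0.6, -0.3]
grip_width: 0.503
grip_force: 0.0
```

Run:
```python
from h import *
go()
im,X=look("top")
m=(X[...,2]>.06)&(X[...,2]<.1)&(X[...,0]>.44)&(X[...,0]<.58)&(X[...,1]<-.18)&(X[...,1]>-.29); print(m.sum(),rect(X[m]))
cv2.imwrite("pics/t5.png",cv2.convertScaleAbs(cv2.resize(im[170:290,290:400],None,fx=5,fy=5,interpolation=cv2.INTER_CUBIC),alpha=1.6))
Q=region(X,.5,.7,-.35,-.15,.222,.26); print('tab',rect(Q),np.median(Q[:,2]).round(4))
im,X=look("scene")
m=(X[...,2]>.06)&(X[...,2]<.085)&(X[...,0]>.44)&(X[...,0]<.58)&(X[...,1]<-.18)&(X[...,1]>-.29); print(m.sum(),rect(X[m]))
print(tray(X))
```

```text
t 23.6 p [ 0.3612 -0.224   0.2482] psi -94.11 zt [ 0.0015 -0.001  -1.    ] F [-1.3 -0.6 -0.3] w 0.503 gf 0.0 j6 1.08
263 (array([ 513.8, -234.1]), array([ 66.7, 112. ]), 85.9)
tab (array([ 569.3, -238.6]), array([14.7, 40.6]), 87.1) 0.2333
357 (array([ 514.5, -237.5]), array([ 66.4, 114.3]), 86.2)
((array([555.6, 240.4]), array([388.3, 155.1]), 3.1), np.int64(763))
```

View pics/t5.png

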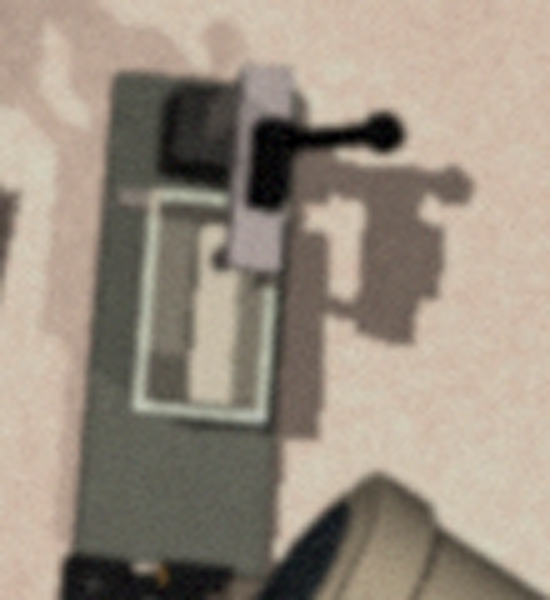

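Box is in the bay at (205,300) of the crop, measured (0.5138, -0.2341), square at 85.9°, rim against the fence. Now to the stop tab.

arm_command(
  moves=[
    [[0,0,-0.022],[0,0,0],0],
    [[0.04,0,0],[0,0,0],0],
    [[0.04,0,0],[0,0,0],0],
    [[0.04,0,0],[0,0,0],0],
    [[0.04,0,0],[0,0,0],0],
    [[0.03,0,0],[0,0,0],0],
    [[0.0187,0,0],[0,0,0],0],
    [[0,0,0],[0,0,0],0],
    [[0,0,0],[0,0,0],0],
    [[0,0,0.02],[0,0,0],0],
    [[0,0,0.01],[0,0,0],0],
    [[0,0,0.005],[0,0,0],0],
    [[0,0,0],[0,0,0],0],
  ],
)

```text
t: 25.0
tcp_pos: [0.5686, -0.2388, 0.2342]
tcp_rot: [-3.139, 0.113, 0.002]
contact_force: [0.0, 0.2, -0.6]
grip_width: 0.006
grip_force: 0.0
```

Run:
```python
from h import *
go((.5694,-.2387,.22,-94.1))
im,X=look("scene")
m=(abs(X[...,0]-.57)<.03)&(abs(X[...,1]+.24)<.03)&(X[...,2]>.2); q=np.sort(X[m][:,2]); print(np.histogram(q,np.arange(.2,.3,.005)))
```

```text
t 25.0 p [ 0.5686 -0.2388  0.2342] psi -94.12 zt [-1.4e-03  6.0e-04 -1.0e+00] F [ 0.   0.2 -0.6] w 0.006 gf 0.0 j6 1.24
turn z -0.02 then shift mm [ 0.8 -0.2 14.2]
(array([136,  35,  27,  29,  31,  26,  77,   3,  13,  35,  37,  40,  40,
        42,  48,  43,  53,  51,  51]), array([0.2  , 0.205, 0.21 , 0.215, 0.22 , 0.225, 0.23 , 0.235, 0.24 ,
       0.245, 0.25 , 0.255, 0.26 , 0.265, 0.27 , 0.275, 0.28 , 0.285,
       0.29 , 0.295]))
```

arm_command(
  moves=[
    [[0,0,0.01],[0,0,0],0],
    [[0,0,0.004],[0,0,0],0],
    [[0,0,0.005],[0,0,0],0],
    [[0,0,0.005],[0,0,0],0],
    [[0,0,0.005],[0,0,0],0],
    [[0,0,0.005],[0,0,0],0],
    [[0,0,0.005],[0,0,0],0],
    [[0,0,0.005],[0,0,0],0],
    [[0,0,0.005],[0,0,0],0],
    [[0,0,0.005],[0,0,0],0],
    [[0,0,0.005],[0,0,0],0],
    [[0,0,0.005],[0,0,0],0],
    [[0,0,0.005],[0,0,0],0],
    [[0,0,0.005],[0,0,0],0],
    [[0,0,0.004],[0,0,0],0],
    [[0,0,0.003],[0,0,0],0],
    [[0,0,0],[0,0,0],0],
  ],
)

```text
t: 26.75
tcp_pos: [0.5688, -0.2386, 0.153]
tcp_rot: [-3.139, 0.112, 0.003]
contact_force: [-1.5, 0.0, 0.4]
grip_width: 0.007
grip_force: 0.0
```

Run:
```python
from h import *
go((.5694,-.2387,.139,-94.1))
im,X=look("top"); Q=X[(abs(X[...,0]-.545)<.04)&(abs(X[...,1]+.2365)<.012)&(X[...,2]>.09)&(X[...,2]<.2)]; print(len(Q),np.percentile(Q[:,2],[10,50,90]).round(4) if len(Q) else '')
im,X=look("scene"); Q=X[(abs(X[...,0]-.535)<.03)&(abs(X[...,1]+.2365)<.02)&(X[...,2]>.09)&(X[...,2]<.2)]; print(len(Q),np.percentile(Q[:,2],[10,50,90,97]).round(4))
```

```text
t 26.8 p [ 0.5688 -0.2386  0.153 ] psi -94.10 zt [-1.6e-03  7.0e-04 -1.0e+00] F [-1.5  0.   0.4] w 0.007 gf 0.0 j6 1.24
turn z 0.00 then shift mm [ 0.6  0.1 14. ]
5 [0.1252 0.129  0.1302]
111 [0.119  0.1298 0.1413 0.1833]
```

arm_command(
  moves=[
    [[0,0,0.001],[0,0,0],0],
    [[0,0,0.001],[0,0,0],0],
    [[0,0,0.001],[0,0,0],0],
    [[0,0,0.001],[0,0,0],0],
    [[0,0,0.001],[0,0,0],0],
  ],
)

```text
t: 27.35
tcp_pos: [0.5694, -0.2388, 0.1487]
tcp_rot: [-3.139, 0.112, 0.0]
contact_force: [-1.3, 0.4, 2.2]
grip_width: 0.005
grip_force: 1.1
```

arm_command(
  moves=[
    [[0,0,0.001],[0,0,0],0],
    [[0,0,0.001],[0,0,0],0],
    [[0,0,0.001],[0,0,0],0],
  ],
)

```text
t: 27.65
tcp_pos: [0.5695, -0.2389, 0.1457]
tcp_rot: [3.14, -0.112, -0.0]
contact_force: [-1.2, 0.5, 1.9]
grip_width: 0.001
grip_force: 1.1
```

```bash
cat >> h.py <<'E'
def armtop():
    im,X=look("scene"); Q=X[(abs(X[...,0]-.535)<.015)&(abs(X[...,1]+.2365)<.012)&(X[...,2]>.1)&(X[...,2]<.22)]
    return len(Q),np.median(Q[:,2]).round(4)
E
python3 - <<'E'
from h import *
go(); print(armtop())
E
```

```text
t 27.6 p [ 0.5695 -0.2389  0.1457] psi -94.10 zt [-1.e-04 -0.e+00 -1.e+00] F [-1.2  0.5  1.9] w 0.001 gf 1.1 j6 1.24
(25, np.float64(0.1231))
```

arm_command(
  moves=[
    [[0,0,0.0005],[0,0,0],0],
    [[0,0,0.0005],[0,0,0],0],
    [[0,0,0],[0,0,0],0],
  ],
)

```text
t: 28.0
tcp_pos: [0.5696, -0.2389, 0.1447]
tcp_rot: [3.14, -0.112, 0.0]
contact_force: [-0.6, 0.3, 1.3]
grip_width: 0.005
grip_force: 0.2
```

arm_command(
  moves=[
    [[0,0,0.0005],[0,0,0],0],
    [[0,0,0.0005],[0,0,0],0],
    [[0,0,0],[0,0,0],0],
  ],
)

```text
t: 28.3
tcp_pos: [0.5696, -0.2389, 0.1437]
tcp_rot: [3.14, -0.112, 0.0]
contact_force: [-0.5, 0.3, 1.8]
grip_width: 0.005
grip_force: 0.6
```

arm_command(
  moves=[
    [[0,0,0.0005],[0,0,0],0],
    [[0,0,0],[0,0,0],0],
  ],
)

```text
t: 28.5
tcp_pos: [0.5696, -0.239, 0.1433]
tcp_rot: [3.139, -0.112, 0.0]
contact_force: [-0.1, 0.6, 1.9]
grip_width: 0.004
grip_force: 0.9
```

arm_command(
  moves=[
    [[0,0,0.0005],[0,0,0],0],
    [[0,0,0],[0,0,0],0],
  ],
)

```text
t: 28.7
tcp_pos: [0.5696, -0.239, 0.1433]
tcp_rot: [3.139, -0.112, 0.0]
contact_force: [-2.2, 0.6, 5.9]
grip_width: 0.0
grip_force: 3.0
```

arm_command(
  moves=[
    [[0,0,0.0003],[0,0,0],0],
    [[0,0,0],[0,0,0],0],
  ],
)

```text
t: 28.9
tcp_pos: [0.5697, -0.239, 0.1432]
tcp_rot: [3.139, -0.112, 0.001]
contact_force: [-2.3, 0.5, 7.5]
grip_width: 0.003
grip_force: 4.1
```

Run:
```python
from h import *
go(); print(armtop())
```

```text
t 28.9 p [ 0.5697 -0.239   0.1432] psi -94.10 zt [ 4.e-04 -2.e-04 -1.e+00] F [-2.3  0.5  7.5] w 0.003 gf 4.1 j6 1.24
(26, np.float64(0.1206))
```

Rod rests on the floor: the tab stalled at reported TCP z 0.1433 and the push force is rising. Now the clamp lever.

arm_command(
  moves=[
    [[0,0,-0.007],[0,0,0],0],
    [[0,0,-0.04],[0,0,0],0],
    [[0,0,0],[0,0,-8.18],0],
    [[0,0,0],[0,0,-8.18],0],
    [[0,0,0],[0,0,-8.18],0],
    [[0,0,0],[0,0,-8.18],0],
    [[0,0,0],[0,0,-8.18],0],
    [[0,0,0],[0,0,-8.18],0],
    [[0,0,0],[0,0,-8.18],0],
    [[0,0,0],[0,0,-8.18],0],
    [[0,0,0],[0,0,-8.18],0],
    [[0,0,0],[0,0,-8.18],0],
    [[0,0,0],[0,0,-8.18],0],
    [[-0.0366,0.0174,0],[0,0,0],0],
    [[-0.0366,0.0174,0],[0,0,0],0],
    [[0,0,0],[0,0,0],0],
    [[0,0,0.03],[0,0,0],0],
    [[0,0,0.02],[0,0,0],0],
    [[0,0,0],[0,0,0],0],
  ],
)

```text
t: 30.85
tcp_pos: [0.5969, -0.3131, 0.1364]
tcp_rot: [-2.296, -2.137, 0.003]
contact_force: [-0.4, -0.0, -0.1]
grip_width: 0.008
grip_force: 0.0
```

Run:
```python
from h import *
go((.5991,-.3145,.135,-4.1)); print(armtop())
pic("pics/s6.png",(160,340,60,300))
```

```text
t 30.9 p [ 0.5969 -0.3131  0.1364] psi -4.12 zt [-0.0048  0.0027 -1.    ] F [-0.4 -0.  -0.1] w 0.008 gf 0.0 j6 -0.41
turn z -0.02 then shift mm [-1.3  2.3  1.4]
(5, np.float64(0.1193))
```

View pics/s6.png

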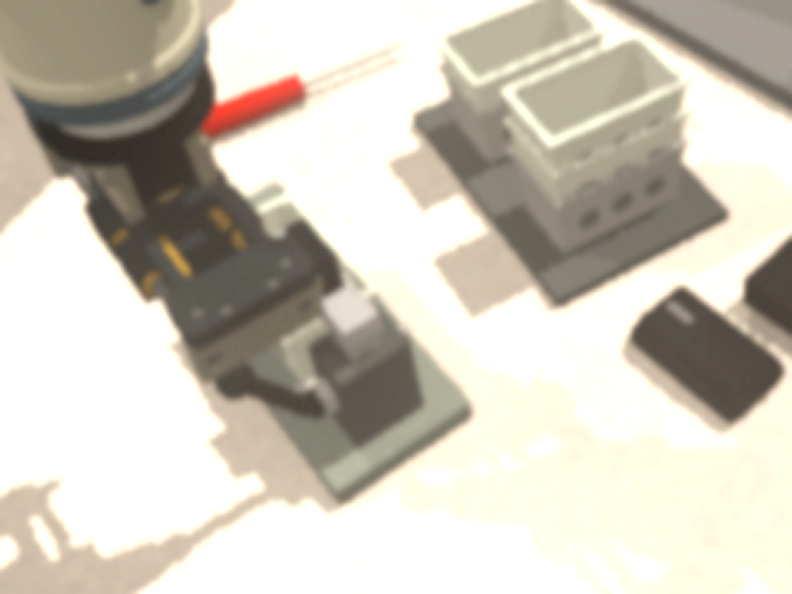

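arm_command(
  moves=[
    [[0,0.001,0.01],[0,0,0],0],
    [[-0.006,0,0.004],[0,0,0],0],
    [[-0.0057,0,0.0046],[0,0,0],0],
    [[-0.0052,0,0.0052],[0,0,0],0],
    [[-0.0046,0,0.0057],[0,0,0],0],
    [[-0.004,0,0.0061],[0,0,0],0],
    [[-0.0033,0,0.0065],[0,0,0],0],
    [[-0.0027,0,0.0069],[0,0,0],0],
    [[-0.0019,0,0.007],[0,0,0],0],
    [[-0.0011,0,0.0073],[0,0,0],0],
    [[-0.0004,0,0.005],[0,0,0],0],
    [[0,0,0],[0,0,0],0],
  ],
)

```text
t: 32.15
tcp_pos: [0.5982, -0.3597, 0.0742]
tcp_rot: [2.288, 2.132, -0.011]
contact_force: [-5.8, -30.8, 11.2]
grip_width: 0.005
grip_force: 14.2
```

arm_command(
  moves=[
    [[0,0,0.001],[0,0,0],0],
    [[0,0,0.001],[0,0,0],0],
    [[0,0,0.001],[0,0,0],0],
    [[0,0,0],[0,0,0],0],
  ],
)

```text
t: 32.55
tcp_pos: [0.5985, -0.3601, 0.0718]
tcp_rot: [2.287, 2.131, -0.011]
contact_force: [-8.4, -34.0, 11.0]
grip_width: 0.007
grip_force: 14.7
```

arm_command(
  moves=[
    [[0,0,0.001],[0,0,0],0],
    [[0,0,0],[0,0,0],0],
  ],
)

```text
t: 32.75
tcp_pos: [0.5985, -0.3603, 0.0708]
tcp_rot: [2.287, 2.131, -0.011]
contact_force: [-8.2, -35.3, 9.2]
grip_width: 0.006
grip_force: 15.0
```

arm_command(
  moves=[
    [[0,0,0.001],[0,0,0],0],
    [[0,0,0],[0,0,0],0],
  ],
)

```text
t: 32.95
tcp_pos: [0.5985, -0.3605, 0.0699]
tcp_rot: [2.287, 2.131, -0.011]
contact_force: [-8.8, -34.7, 9.7]
grip_width: 0.004
grip_force: 15.3
```

The tip slipped to the outer side of the ball (35 N sideways). Backing off outward and up.

arm_command(
  moves=[
    [[-0.015,0,0],[0,0,0],0],
    [[-0.01,0,-0.01],[0,0,0],0],
    [[0,0,-0.03],[0,0,0],0],
    [[0,0,-0.04],[0,0,0],0],
    [[-0.04,0,-0.02],[0,0,0],0],
    [[-0.04,0,0],[0,0,0],0],
    [[0,0,0],[0,0,0],0],
    [[0,0,0],[0,0,0],0],
  ],
)

```text
t: 33.75
tcp_pos: [0.5894, -0.4543, 0.1658]
tcp_rot: [-2.3, -2.138, -0.001]
contact_force: [0.4, 0.5, -0.0]
grip_width: 0.007
grip_force: 0.0
```

```bash
cat >> h.py <<'E'
E_=np.array([[.9974,-.0715],[.0715,.9974]]); C_=np.array([.5096,-.2344])
def stand(P): 
    P=np.atleast_2d(P); return np.c_[(P[:,:2]-C_)@E_.T,P[:,2]]
def ball(n):
    im,X=look(n); S=stand(X.reshape(-1,3)); m=(abs(S[:,0]-.095)<.02)&(S[:,1]<-.045)&(S[:,1]>-.125)&(S[:,2]>.035)&(S[:,2]<.15)
    S=S[m]; q=S[np.argsort(S[:,1])]; return len(S),'outer',q[:15].mean(0).round(4),'top',S[np.argsort(-S[:,2])[:10]].mean(0).round(4)
E
python3 - <<'E'
from h import *
go(); print(armtop()); print(ball("scene")); print(ball("top"))
E
```

```text
t 33.8 p [ 0.5894 -0.4543  0.1658] psi -4.20 zt [-5.0e-04  1.2e-03 -1.0e+00] F [ 0.4  0.5 -0. ] w 0.007 gf 0.0 j6 -0.59
(31, np.float64(0.1214))
(296, 'outer', array([ 0.0994, -0.1161,  0.0743]), 'top', array([ 0.0972, -0.1074,  0.0814]))
(149, 'outer', array([ 0.0945, -0.1102,  0.0764]), 'top', array([ 0.0935, -0.1027,  0.0821]))
```

arm_command(
  moves=[
    [[0.04,0,0],[0,0,0],0],
    [[0.04,0,0],[0,0,0],0],
    [[0.031,0,0],[0,0,0],0],
    [[0,0,0.03],[0,0,0],0],
    [[0,0,0.03],[0,0,0],0],
    [[0,0,0.015],[0,0,0],0],
    [[0,0,0.008],[0,0,0],0],
    [[0,0,0],[0,0,0],0],
    [[0,0,0.002],[0,0,0],0],
    [[0,0,0.002],[0,0,0],0],
    [[0,0,0.002],[0,0,0],0],
    [[0,0,0.002],[0,0,0],0],
    [[0,0,0.002],[0,0,0],0],
    [[0,0,0],[0,0,0],0],
  ],
)

```text
t: 35.3
tcp_pos: [0.598, -0.3436, 0.0732]
tcp_rot: [2.3, 2.14, -0.0]
contact_force: [0.8, -0.1, 0.6]
grip_width: 0.008
grip_force: 0.2
```

arm_command(
  moves=[
    [[0,0,0.001],[0,0,0],0],
    [[0,0,0.001],[0,0,0],0],
    [[0,0,0.001],[0,0,0],0],
    [[0,0,0],[0,0,0],0],
  ],
)

```text
t: 35.7
tcp_pos: [0.5981, -0.3435, 0.0702]
tcp_rot: [2.3, 2.14, 0.0]
contact_force: [0.4, -1.7, 1.1]
grip_width: 0.002
grip_force: 0.9
```

Run:
```python
from h import *
go((.5970,-.3439,.0633,-4.1))
```

```text
t 35.7 p [ 0.5981 -0.3435  0.0702] psi -4.12 zt [ 4.e-04 -2.e-04 -1.e+00] F [ 0.4 -1.7  1.1] w 0.002 gf 0.9 j6 -0.45
turn z -0.02 then shift mm [-0.5 -1.   6.9]
```

Contact, moving down. Continuing to the end stop.

arm_command(
  moves=[
    [[0,0,0.001],[0,0,0],0],
    [[0,0,0.001],[0,0,0],0],
    [[0,0,0.001],[0,0,0],0],
    [[0,0,0.001],[0,0,0],0],
    [[0,0,0.001],[0,0,0],0],
    [[0,0,0],[0,0,0],0],
  ],
)

```text
t: 36.3
tcp_pos: [0.5978, -0.3432, 0.065]
tcp_rot: [-2.3, -2.14, 0.0]
contact_force: [-0.8, -0.7, 1.4]
grip_width: 0.008
grip_force: 0.6
```

arm_command(
  moves=[
    [[0,0,0.001],[0,0,0],0],
    [[0,0,0.001],[0,0,0],0],
    [[0,0,0],[0,0,0],0],
  ],
)

```text
t: 36.6
tcp_pos: [0.5978, -0.3432, 0.063]
tcp_rot: [-2.3, -2.14, 0.0]
contact_force: [-0.3, -0.7, 1.5]
grip_width: 0.005
grip_force: 0.6
```

arm_command(
  moves=[
    [[0,0,0.001],[0,0,0],0],
    [[0,0,0],[0,0,0],0],
  ],
)

```text
t: 36.8
tcp_pos: [0.5979, -0.3433, 0.0626]
tcp_rot: [2.3, 2.14, 0.0]
contact_force: [-1.3, 0.4, 5.9]
grip_width: 0.003
grip_force: 2.6
```

arm_command(
  moves=[
    [[0,0,0.0005],[0,0,0],0],
    [[0,0,0],[0,0,0],0],
  ],
)

```text
t: 37.0
tcp_pos: [0.5979, -0.3433, 0.0624]
tcp_rot: [2.3, 2.14, 0.0]
contact_force: [-2.7, -0.3, 6.9]
grip_width: 0.004
grip_force: 4.0
```

arm_command(
  moves=[
    [[0,0,0.0008],[0,0,0],0],
    [[0,0,0],[0,0,0],0],
    [[0,0,-0.02],[0,0,0],0],
    [[0,0,-0.04],[0,0,0],0],
    [[0,0,-0.04],[0,0,0],0],
    [[0,0,-0.04],[0,0,6.65],0],
    [[0.0398,-0.0112,0],[0,0,0],0.05],
    [[0.0398,-0.0112,0],[0,0,0],0.0919],
    [[0.0398,-0.0112,0],[0,0,0],0.0919],
    [[0.0398,-0.0112,0],[0,0,0],0.0919],
    [[0.0398,-0.0112,0],[0,0,0],0.0919],
    [[0.0398,-0.0112,0],[0,0,0],0.0919],
    [[0.0398,-0.0112,0],[0,0,0],0.0919],
    [[0.0398,-0.0112,0],[0,0,0],0.0919],
    [[0,0,0],[0,0,0],0.0919],
    [[0,0,0],[0,0,0],0.0919],
    [[0,0,0],[0,0,0],0.0919],
  ],
)

```text
t: 38.7
tcp_pos: [0.5693, -0.0145, 0.2007]
tcp_rot: [-2.42, -2.003, 0.001]
contact_force: [0.0, -0.6, -0.7]
grip_width: 0.94
grip_force: 0.0
```

```bash
cat >> h.py <<'E'
def rim(X,cx,cy,z0,z1,r=.075):
    m=(np.hypot(X[...,0]-cx,X[...,1]-cy)<r)&(X[...,2]>z0)&(X[...,2]<z1); return m.sum(),(rect(X[m]) if m.sum()>10 else None)
E
python3 - <<'E'
from h import *
go((.5694,-.0141,.097,-10.75)); print(armtop()); print(ball("scene")); 
im,X=look("top"); print(ball("top"))
im,X=look("scene"); print(tray(X)); print(rim(X,.5697,-.0141,.12,.135), rim(X,.4616,.0064,.094,.105))
E
```

```text
t 38.7 p [ 0.5693 -0.0145  0.2007] psi -10.78 zt [-4.e-04 -2.e-04 -1.e+00] F [ 0.  -0.6 -0.7] w 0.940 gf 0.0 j6 0.16
turn z -0.03 then shift mm [  0.4   0.  103.7]
(33, np.float64(0.1205))
(295, 'outer', array([ 0.0992, -0.1168,  0.0637]), 'top', array([ 0.0973, -0.1084,  0.0712]))
(143, 'outer', array([ 0.0931, -0.1105,  0.0669]), 'top', array([ 0.0923, -0.1062,  0.0714]))
((array([518.7, 238.1]), array([309.8, 153.6]), 2.2), np.int64(630))
(np.int64(446), (array([570.9, -16.9]), array([113.6,  68.6]), 78.7)) (np.int64(306), (array([462.6,   2.8]), array([112.5,  69.6]), 79.4))
```

arm_command(
  moves=[
    [[0,0,0.03],[0,0,0],0.0919],
    [[0,0,0.03],[0,0,0],0.0919],
    [[0,0,0.025],[0,0,0],0.0919],
    [[0,0,0.01],[0,0,0],0.0919],
    [[0,0,0.006],[0,0,0],0.0919],
    [[0,0,0.002],[0,0,0],0.0919],
    [[0,0,0],[0,0,0],0.0919],
    [[0,0,0],[0,0,0],0.08],
    [[0,0,0],[0,0,0],0.072],
    [[0,0,0],[0,0,0],0.066],
    [[0,0,0],[0,0,0],0.06],
    [[0,0,0],[0,0,0],0.05],
    [[0,0,0],[0,0,0],0.05],
    [[0,0,0],[0,0,0],0.05],
  ],
)

```text
t: 40.35
tcp_pos: [0.5693, -0.0137, 0.0982]
tcp_rot: [-2.42, -2.003, 0.0]
contact_force: [-2.6, 0.2, 6.2]
grip_width: 0.687
grip_force: 30.0
```

arm_command(
  moves=[
    [[0,0,-0.0005],[0,0,0],0.05],
    [[0,0,-0.0005],[0,0,0],0.05],
    [[0,0,-0.0005],[0,0,0],0.05],
    [[0,0,-0.0005],[0,0,0],0.05],
    [[0,0,-0.0005],[0,0,0],0.05],
    [[0,0,-0.0005],[0,0,0],0.05],
    [[0,0,-0.0005],[0,0,0],0.05],
    [[0,0,-0.0005],[0,0,0],0.05],
    [[0,0,-0.001],[0,0,0],0.05],
    [[0,0,-0.001],[0,0,0],0.05],
    [[0,0,-0.002],[0,0,0],0.05],
    [[0,0,-0.003],[0,0,0],0.05],
    [[0,0,-0.004],[0,0,0],0.05],
    [[0,0,-0.006],[0,0,0],0.05],
    [[0,0,-0.01],[0,0,0],0.05],
    [[0,0,-0.02],[0,0,0],0.05],
    [[0,0,-0.02],[0,0,0],0.05],
    [[0,0,-0.02],[0,0,0],0.05],
    [[0,0,0],[0,0,0],0.05],
  ],
)

```text
t: 42.25
tcp_pos: [0.5713, -0.0138, 0.1922]
tcp_rot: [2.417, 2.001, 0.006]
contact_force: [0.4, -0.0, -1.2]
grip_width: 0.688
grip_force: 30.0
```

Run:
```python
from h import *
go((.6137,.2418,.19,2.2))
im,X=look("scene"); print(boxh(X,.5697,-.0141)); print(rim(X,.5697,-.0141,.094,.105)); print(tray(X))
```

```text
t 42.2 p [ 0.5713 -0.0138  0.1922] psi -10.77 zt [ 5.4e-03 -1.0e-04 -1.0e+00] F [ 0.4 -0.  -1.2] w 0.688 gf 30.0 j6 0.16
turn z -12.97 then shift mm [253.8  52.2   2.2]
{20: 109, 30: 119, 40: 225, 50: 218, 60: 226, 70: 342, 80: 294, 90: 314, 100: 129, 110: 0, 120: 0, 130: 0, 140: 0, 150: 0, 160: 116, 170: 210, 180: 258, 190: 260, 200: 298, 210: 311, 220: 274, 230: 87, 240: 71}
(np.int64(352), (array([570.6, -17.2]), array([113.8,  69.4]), 80.2))
((array([529.4, 238.1]), array([287.6, 154.6]), 2.7), np.int64(548))
```

```bash
cat >> h.py <<'E'
def tray2():
    im,X=look("top"); g=cv2.GaussianBlur(im,(3,3),0).astype(int); 
    m=(X[...,0]>.3)&(X[...,0]<.78)&(X[...,1]>.09)&(X[...,1]<.42)&(X[...,2]>.010)&(X[...,2]<.028)
    k,l,st,_=cv2.connectedComponentsWithStats(cv2.dilate(m.astype(np.uint8),np.ones((3,3))))
    out=[]
    for i in range(1,k):
        q=X[(l==i)&m]
        if len(q)>15: out.append((len(q),q.min(0)[:2].round(3),q.max(0)[:2].round(3)))
    i=1+np.argmax(st[1:,4]); q=X[(l==i)&m]
    return rect(q),out
E
python3 - <<'E'
from h import *
r,o=tray2(); print(r); [print(*x) for x in o]
E
```

```text
(array([516.3, 242.5]), array([311. , 151.8]), 2.4)
46 [0.747 0.15 ] [0.772 0.247]
708 [0.359 0.16 ] [0.673 0.323]
```

arm_command(
  moves=[
    [[0,0,0],[0,0,-6.6],0.05],
    [[0,0,0],[0,0,-6.55],0.05],
    [[0.0369,0.0075,0],[0,0,0],0.05],
    [[0.0369,0.0075,0],[0,0,0],0.05],
    [[0.0369,0.0075,0],[0,0,0],0.05],
    [[0.0369,0.0075,0],[0,0,0],0.05],
    [[0.0369,0.0075,0],[0,0,0],0.05],
    [[0.0369,0.0075,0],[0,0,0],0.05],
    [[0.0369,0.0075,0],[0,0,0],0.05],
    [[0,0,0],[0,0,0],0.05],
    [[0,0,0.03],[0,0,0],0.05],
    [[0,0,0.03],[0,0,0],0.05],
    [[0,0,0.03],[0,0,0],0.05],
    [[0,0,0.02],[0,0,0],0.05],
    [[0,0,0],[0,0,0],0.05],
    [[0,0,0],[0,0,0],0.05],
  ],
)

```text
t: 43.95
tcp_pos: [0.6106, 0.2458, 0.0783]
tcp_rot: [-2.175, -2.266, 0.003]
contact_force: [-0.6, 0.1, -1.9]
grip_width: 0.683
grip_force: 30.0
```

Run:
```python
from h import *
go((.6112,.2465,.0338,2.4))
im,X=look("scene"); print(tray(X))
```

```text
t 44.0 p [0.6106 0.2458 0.0783] psi 2.37 zt [-1.6e-03 -7.0e-04 -1.0e+00] F [-0.6  0.1 -1.9] w 0.683 gf 30.0 j6 0.34
turn z -0.03 then shift mm [ 0.7  0.6 44.5]
((array([516.9, 238.1]), array([313.6, 153.8]), 2.7), np.int64(642))
```

arm_command(
  moves=[
    [[0,0,0.015],[0,0,0],0.05],
    [[0,0,0.015],[0,0,0],0.05],
    [[0,0,0.008],[0,0,0],0.05],
    [[0,0,0.003],[0,0,0],0.05],
    [[0,0,0.001],[0,0,0],0.05],
    [[0,0,0.001],[0,0,0],0.05],
    [[0,0,0.001],[0,0,0],0.05],
    [[0,0,0],[0,0,0],0.05],
  ],
)

```text
t: 44.8
tcp_pos: [0.6113, 0.2466, 0.0352]
tcp_rot: [2.175, 2.267, 0.001]
contact_force: [0.1, -0.5, -1.0]
grip_width: 0.688
grip_force: 30.0
```

arm_command(
  moves=[
    [[0,0,0.001],[0,0,0],0.05],
    [[0,0,0.0005],[0,0,0],0.05],
    [[0,0,0],[0,0,0],0.05],
  ],
)

```text
t: 45.1
tcp_pos: [0.6111, 0.2465, 0.0334]
tcp_rot: [-2.175, -2.267, -0.0]
contact_force: [0.1, 0.9, -1.4]
grip_width: 0.682
grip_force: 30.0
```

arm_command(
  moves=[
    [[0,0,0.0007],[0,0,0],0.05],
    [[0,0,0],[0,0,0],0.066],
    [[0,0,0],[0,0,0],0.072],
    [[0,0,0],[0,0,0],0.08],
    [[0,0,0],[0,0,0],0.08],
    [[0,0,-0.02],[0,0,0],0.08],
    [[0,0,-0.03],[0,0,0],0.08],
    [[0,0,-0.04],[0,0,0],0.0919],
    [[0,0,-0.04],[0,0,6.6],0.0919],
    [[0,0,0],[0,0,6.55],0.0919],
    [[-0.0377,0.0011,0],[0,0,0],0.0919],
    [[-0.0377,0.0011,0],[0,0,0],0.0919],
    [[-0.0377,0.0011,0],[0,0,0],0.0919],
    [[-0.0377,0.0011,0],[0,0,0],0.0919],
    [[-0.0377,0.0011,0],[0,0,0],0.0919],
    [[-0.0377,0.0011,0],[0,0,0],0.0919],
    [[-0.0377,0.0011,0],[0,0,0],0.0919],
    [[0,0,0],[0,0,0],0.0919],
    [[0,0,0],[0,0,0],0.0919],
  ],
)

```text
t: 47.0
tcp_pos: [0.5693, -0.0148, 0.1628]
tcp_rot: [-2.422, -2.001, -0.0]
contact_force: [-0.1, -0.0, 0.8]
grip_width: 1.0
grip_force: 0.0
```

Run:
```python
from h import *
go((.5694,-.0141,.0695,-10.75)); print(tray2()[0])
im,X=look("top"); print(rim(X,.611,.2465,.055,.075))
im,X=look("scene"); print(rim(X,.611,.2465,.055,.072))
```

```text
t 47.0 p [ 0.5693 -0.0148  0.1628] psi -10.89 zt [ 2.e-04  2.e-04 -1.e+00] F [-0.1 -0.   0.8] w 1.000 gf 0.0 j6 0.16
turn z -0.14 then shift mm [ 0.7 -0.  93.3]
(array([516.3, 242.3]), array([310.9, 152. ]), 2.6)
(np.int64(257), (array([611.9, 246. ]), array([ 66.5, 112.5]), 1.8))
(np.int64(300), (array([613.1, 242.5]), array([ 68. , 115.8]), 2.7))
```

arm_command(
  moves=[
    [[0.0007,0,0.03],[0,0,-0.14],0.0919],
    [[0,0,0.03],[0,0,0],0.0919],
    [[0,0,0.02],[0,0,0],0.0919],
    [[0,0,0.008],[0,0,0],0.0919],
    [[0,0,0.004],[0,0,0],0.0919],
    [[0,0,0.001],[0,0,0],0.0919],
    [[0,0,0],[0,0,0],0.0919],
    [[0,0,0],[0,0,0],0.08],
    [[0,0,0],[0,0,0],0.072],
    [[0,0,0],[0,0,0],0.066],
    [[0,0,0],[0,0,0],0.06],
    [[0,0,0],[0,0,0],0.05],
    [[0,0,0],[0,0,0],0.05],
    [[0,0,0],[0,0,0],0.05],
  ],
)

```text
t: 48.55
tcp_pos: [0.5693, -0.0136, 0.07]
tcp_rot: [-2.418, -2.006, 0.0]
contact_force: [-2.4, 0.6, 5.9]
grip_width: 0.685
grip_force: 30.0
```

arm_command(
  moves=[
    [[0,0,-0.0005],[0,0,0],0.05],
    [[0,0,-0.0005],[0,0,0],0.05],
    [[0,0,-0.0005],[0,0,0],0.05],
    [[0,0,-0.0005],[0,0,0],0.05],
    [[0,0,-0.0005],[0,0,0],0.05],
    [[0,0,-0.0005],[0,0,0],0.05],
    [[0,0,-0.0005],[0,0,0],0.05],
    [[0,0,-0.0005],[0,0,0],0.05],
    [[0,0,-0.001],[0,0,0],0.05],
    [[0,0,-0.001],[0,0,0],0.05],
    [[0,0,-0.002],[0,0,0],0.05],
    [[0,0,-0.003],[0,0,0],0.05],
    [[0,0,-0.004],[0,0,0],0.05],
    [[0,0,-0.006],[0,0,0],0.05],
    [[0,0,-0.01],[0,0,0],0.05],
    [[0,0,-0.02],[0,0,0],0.05],
    [[0,0,-0.03],[0,0,0],0.05],
    [[0,0,-0.04],[0,0,0],0.05],
    [[0,0,0],[0,0,0],0.05],
    [[0,0,0],[0,0,0],0.05],
  ],
)

```text
t: 50.55
tcp_pos: [0.57, -0.0135, 0.192]
tcp_rot: [2.416, 2.005, 0.003]
contact_force: [-0.7, 0.7, -3.3]
grip_width: 0.683
grip_force: 30.0
```

Run:
```python
from h import *
go((.5163,.2425,.18,2.5))
print(tray2()[0])
im,X=look("scene"); print(boxh(X,.5697,-.0141))
```

```text
t 50.5 p [ 0.57   -0.0135  0.192 ] psi -10.62 zt [ 2.5e-03 -1.0e-04 -1.0e+00] F [-0.7  0.7 -3.3] w 0.683 gf 30.0 j6 0.16
turn z -13.12 then shift mm [258.1 -42.5  12. ]
(array([515.9, 242.3]), array([310.1, 152.5]), 2.6)
{20: 204, 30: 224, 40: 258, 50: 267, 60: 270, 70: 206, 80: 0, 90: 0, 100: 0, 110: 0, 120: 0, 130: 0, 140: 0, 150: 3, 160: 139, 170: 232, 180: 251, 190: 267, 200: 306, 210: 299, 220: 231, 230: 88, 240: 91}
```

arm_command(
  moves=[
    [[0,0,0],[0,0,-6.6],0.05],
    [[0,0,0],[0,0,-6.5],0.05],
    [[0.0369,-0.0061,0],[0,0,0],0.05],
    [[0.0369,-0.0061,0],[0,0,0],0.05],
    [[0.0369,-0.0061,0],[0,0,0],0.05],
    [[0.0369,-0.0061,0],[0,0,0],0.05],
    [[0.0369,-0.0061,0],[0,0,0],0.05],
    [[0.0369,-0.0061,0],[0,0,0],0.05],
    [[0.0369,-0.0061,0],[0,0,0],0.05],
    [[0,0,0],[0,0,0],0.05],
    [[0,0,0.03],[0,0,0],0.05],
    [[0,0,0.03],[0,0,0],0.05],
    [[0,0,0.03],[0,0,0],0.05],
    [[0,0,0.01],[0,0,0],0.05],
    [[0,0,0],[0,0,0],0.05],
    [[0,0,0],[0,0,0],0.05],
  ],
)

```text
t: 52.25
tcp_pos: [0.5162, 0.2425, 0.0912]
tcp_rot: [2.173, 2.268, 0.0]
contact_force: [-0.1, -0.5, -0.6]
grip_width: 0.682
grip_force: 30.0
```

Run:
```python
from h import *
go((.5161,.2424,.0345,2.5))
im,X=look("scene"); print(tray(X)[0]); print(rim(X,.611,.2465,.055,.072))
```

```text
t 52.2 p [0.5162 0.2425 0.0912] psi 2.45 zt [ 2.e-04  1.e-04 -1.e+00] F [-0.1 -0.5 -0.6] w 0.682 gf 30.0 j6 0.39
turn z -0.05 then shift mm [-0.1 -0.1 56.7]
(array([555. , 239.5]), array([388.9, 155.6]), 3.0)
(np.int64(338), (array([595.4, 241.2]), array([103.8, 116.4]), 2.3))
```

arm_command(
  moves=[
    [[0,0,0.02],[0,0,0],0.05],
    [[0,0,0.02],[0,0,0],0.05],
    [[0,0,0.01],[0,0,0],0.05],
    [[0,0,0.003],[0,0,0],0.05],
    [[0,0,0.002],[0,0,0],0.05],
    [[0,0,0.001],[0,0,0],0.05],
    [[0,0,0.001],[0,0,0],0.05],
    [[0,0,0.0005],[0,0,0],0.05],
    [[0,0,0],[0,0,0],0.05],
  ],
)

```text
t: 53.2
tcp_pos: [0.5158, 0.2428, 0.0334]
tcp_rot: [2.173, 2.269, 0.001]
contact_force: [0.3, 0.2, -0.7]
grip_width: 0.682
grip_force: 30.0
```

arm_command(
  moves=[
    [[0,0,0.0005],[0,0,0],0.05],
    [[0,0,0],[0,0,0],0.064],
    [[0,0,0],[0,0,0],0.068],
    [[0,0,0],[0,0,0],0.074],
    [[0,0,0],[0,0,0],0.074],
    [[0,0,-0.02],[0,0,0],0.074],
    [[0,0,-0.03],[0,0,0],0.074],
    [[0,0,-0.04],[0,0,0],0.0919],
    [[0,0,-0.04],[0,0,6.6],0.0919],
    [[0,0,0],[0,0,6.55],0.0919],
    [[-0.0404,-0.0017,0],[0,0,0],0.0919],
    [[-0.0404,-0.0017,0],[0,0,0],0.0919],
    [[-0.0404,-0.0017,0],[0,0,0],0.0919],
    [[-0.0404,-0.0017,0],[0,0,0],0.0919],
    [[-0.0404,-0.0017,0],[0,0,0],0.0919],
    [[-0.0404,-0.0017,0],[0,0,0],0.0919],
    [[0,0,0],[0,0,0],0.0919],
    [[0,0,0],[0,0,0],0.0919],
  ],
)

```text
t: 55.0
tcp_pos: [0.4607, 0.0058, 0.1628]
tcp_rot: [2.421, 2.002, 0.001]
contact_force: [0.0, 0.1, -0.3]
grip_width: 1.0
grip_force: 0.0
```

Run:
```python
from h import *
go((.4612,.0062,.0695,-10.75)); print(tray2()[0])
im,X=look("top"); print(rim(X,.611,.2465,.055,.075,.064),rim(X,.516,.2425,.055,.075,.064))
```

```text
t 55.0 p [0.4607 0.0058 0.1628] psi -10.82 zt [ 4.e-04  2.e-04 -1.e+00] F [ 0.   0.1 -0.3] w 1.000 gf 0.0 j6 0.20
turn z -0.07 then shift mm [ 0.5  0.4 93.3]
(array([524.1, 231.8]), array([309.8, 151.8]), 2.6)
(np.int64(267), (array([605.2, 237.2]), array([100.8, 101.3]), 4.5)) (np.int64(208), (array([526.5, 235.1]), array([ 64.9, 102.4]), 1.9))
```

The tray has been knocked about 13 mm aside; I'll use its new pose. Taking the last box.

arm_command(
  moves=[
    [[0.0005,0.0003,0.03],[0,0,0],0.0919],
    [[0,0,0.03],[0,0,0],0.0919],
    [[0,0,0.02],[0,0,0],0.0919],
    [[0,0,0.008],[0,0,0],0.0919],
    [[0,0,0.004],[0,0,0],0.0919],
    [[0,0,0.001],[0,0,0],0.0919],
    [[0,0,0],[0,0,0],0.0919],
    [[0,0,0],[0,0,0],0.08],
    [[0,0,0],[0,0,0],0.072],
    [[0,0,0],[0,0,0],0.066],
    [[0,0,0],[0,0,0],0.06],
    [[0,0,0],[0,0,0],0.05],
    [[0,0,0],[0,0,0],0.05],
    [[0,0,0],[0,0,0],0.05],
  ],
)

```text
t: 56.5
tcp_pos: [0.4612, 0.0068, 0.0699]
tcp_rot: [2.419, 2.005, 0.0]
contact_force: [-1.6, 0.5, 5.8]
grip_width: 0.683
grip_force: 30.0
```

arm_command(
  moves=[
    [[0,0,-0.0005],[0,0,0],0.05],
    [[0,0,-0.0005],[0,0,0],0.05],
    [[0,0,-0.0005],[0,0,0],0.05],
    [[0,0,-0.0005],[0,0,0],0.05],
    [[0,0,-0.0005],[0,0,0],0.05],
    [[0,0,-0.0005],[0,0,0],0.05],
    [[0,0,-0.0005],[0,0,0],0.05],
    [[0,0,-0.0005],[0,0,0],0.05],
    [[0,0,-0.001],[0,0,0],0.05],
    [[0,0,-0.001],[0,0,0],0.05],
    [[0,0,-0.002],[0,0,0],0.05],
    [[0,0,-0.003],[0,0,0],0.05],
    [[0,0,-0.004],[0,0,0],0.05],
    [[0,0,-0.006],[0,0,0],0.05],
    [[0,0,-0.01],[0,0,0],0.05],
    [[0,0,-0.02],[0,0,0],0.05],
    [[0,0,-0.03],[0,0,0],0.05],
    [[0,0,-0.04],[0,0,0],0.05],
    [[0,0,0],[0,0,0],0.05],
    [[0,0,0],[0,0,0],0.05],
  ],
)

```text
t: 58.5
tcp_pos: [0.4617, 0.0068, 0.1919]
tcp_rot: [2.417, 2.004, 0.003]
contact_force: [0.3, -0.4, -0.7]
grip_width: 0.683
grip_force: 30.0
```

Run:
```python
from h import *
r=tray2()[0]; print(r)
a=np.radians(r[2]); c=r[0]/1000-.095*np.array([np.cos(a),np.sin(a)])
go((c[0],c[1],.18,r[2])); print(c)
im,X=look("top")
for k in (0,.095):
    p=r[0]/1000+k*np.array([np.cos(a),np.sin(a)]); d=np.dstack([X[...,0]-p[0],X[...,1]-p[1]]); u=d@[np.cos(a),np.sin(a)]; v=d@[-np.sin(a),np.cos(a)]
    m=(abs(u)<.046)&(abs(v)<.08)&(X[...,2]>.055)&(X[...,2]<.08); print(p,m.sum(),rect(X[m]))
im,X=look("scene"); print(boxh(X,.461,.006))
```

```text
(array([524.1, 231.6]), array([310.1, 151.4]), 2.9)
t 58.5 p [0.4608 0.0068 0.1907] psi -10.68 zt [ 2.e-04 -0.e+00 -1.e+00] F [-0.2  0.6 -2.2] w 0.679 gf 30.0 j6 0.20
turn z -13.58 then shift mm [221.3 -20.4  10.7]
[0.42922166 0.22679367]
[0.5241 0.2316] 271 (array([526.6, 230.3]), array([ 65. , 113.7]), 1.7)
[0.61897834 0.23640633] 271 (array([622.5, 233.5]), array([ 67.1, 113.1]), 2.6)
{20: 189, 30: 218, 40: 235, 50: 261, 60: 251, 70: 158, 80: 0, 90: 0, 100: 0, 110: 0, 120: 0, 130: 0, 140: 0, 150: 2, 160: 145, 170: 156, 180: 241, 190: 239, 200: 295, 210: 330, 220: 145, 230: 80, 240: 71}
```

arm_command(
  moves=[
    [[0,0,0],[0,0,-6.8],0.05],
    [[0,0,0],[0,0,-6.6],0.05],
    [[0.0369,-0.0034,0],[0,0,0],0.05],
    [[0.0369,-0.0034,0],[0,0,0],0.05],
    [[0.0369,-0.0034,0],[0,0,0],0.05],
    [[0.0369,-0.0034,0],[0,0,0],0.05],
    [[0.0369,-0.0034,0],[0,0,0],0.05],
    [[0.0369,-0.0034,0],[0,0,0],0.05],
    [[0,0,0],[0,0,0],0.05],
    [[0,0,0.03],[0,0,0],0.05],
    [[0,0,0.03],[0,0,0],0.05],
    [[0,0,0.03],[0,0,0],0.05],
    [[0,0,0.01],[0,0,0],0.05],
    [[0,0,0],[0,0,0],0.05],
    [[0,0,0],[0,0,0],0.05],
  ],
)

```text
t: 60.15
tcp_pos: [0.4307, 0.2269, 0.0912]
tcp_rot: [2.168, 2.273, 0.0]
contact_force: [-0.3, 0.4, -1.0]
grip_width: 0.684
grip_force: 30.0
```

Run:
```python
from h import *
go((.4292,.2268,.0333,2.7))
pic("pics/s7.png",(110,270,160,380))
```

```text
t 60.1 p [0.4307 0.2269 0.0912] psi 2.71 zt [ 1.e-04  0.e+00 -1.e+00] F [-0.3  0.4 -1. ] w 0.684 gf 30.0 j6 0.43
turn z 0.01 then shift mm [-0.1 -1.5 57.9]
```

View pics/s7.png

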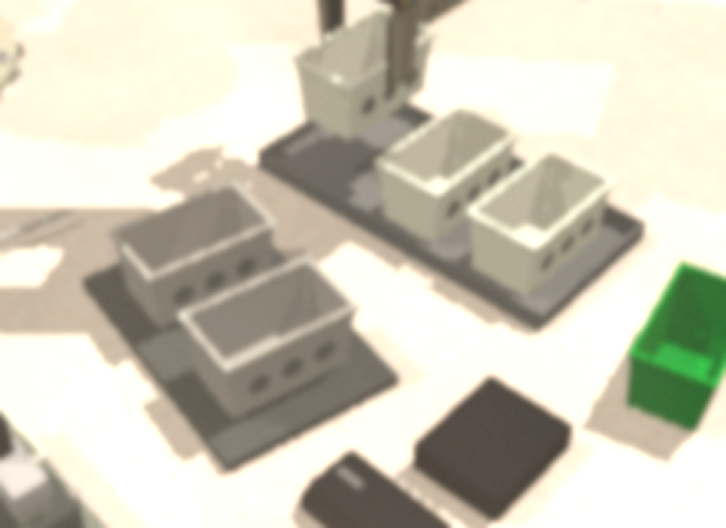

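Two boxes stand in the tray at (445,175) and (540,220), the third hangs over its free end at (365,80), and both sockets at (195,255) and (265,340) are empty. Lowering.

arm_command(
  moves=[
    [[0,-0.001,0.02],[0,0,0],0.05],
    [[0,0,0.02],[0,0,0],0.05],
    [[0,0,0.01],[0,0,0],0.05],
    [[0,0,0.003],[0,0,0],0.05],
    [[0,0,0.002],[0,0,0],0.05],
    [[0,0,0.001],[0,0,0],0.05],
    [[0,0,0.001],[0,0,0],0.05],
    [[0,0,0.0005],[0,0,0],0.05],
    [[0,0,0],[0,0,0],0.05],
  ],
)

```text
t: 61.1
tcp_pos: [0.4295, 0.2271, 0.0335]
tcp_rot: [2.168, 2.273, 0.001]
contact_force: [0.6, 0.2, -0.4]
grip_width: 0.685
grip_force: 30.0
```

arm_command(
  moves=[
    [[0,0,0.0005],[0,0,0],0.05],
    [[0,0,0],[0,0,0],0.064],
    [[0,0,0],[0,0,0],0.068],
    [[0,0,0],[0,0,0],0.074],
    [[0,0,0],[0,0,0],0.074],
    [[0,0,-0.02],[0,0,0],0.074],
    [[0,0,-0.03],[0,0,0],0.074],
    [[0,0,-0.04],[0,0,0],0.074],
    [[0,0,-0.04],[0,0,0],0.074],
    [[0.04,0,-0.04],[0,0,0],0.074],
    [[0.04,0,0],[0,0,0],0.074],
    [[0.04,0,0],[0,0,0],0.074],
    [[0.04,0,0],[0,0,0],0.074],
    [[0.04,0,0],[0,0,0],0.074],
    [[0,0,0],[0,0,0],0.074],
    [[0,0,0],[0,0,0],0.074],
  ],
)

```text
t: 62.7
tcp_pos: [0.4194, 0.4222, 0.1974]
tcp_rot: [2.166, 2.275, -0.002]
contact_force: [-0.6, -0.3, 0.0]
grip_width: 0.801
grip_force: 0.0
```

Run:
```python
from h import *
go(); print(tray2()[0]); print(armtop(),ball("top")[1:])
im,X=look("top","pics/t9.png")
m=(X[...,2]>.06)&(X[...,2]<.1)&(X[...,0]>.44)&(X[...,0]<.565)&(X[...,1]<-.18)&(X[...,1]>-.29); print(m.sum(),rect(X[m]))
for c in((.43,.2268),(.5266,.2303),(.6225,.2335)):
    m=(abs(X[...,0]-c[0])<.046)&(abs(X[...,1]-c[1])<.08)&(X[...,2]>.055)&(X[...,2]<.09); print(rect(X[m]),np.median(X[m][:,2]).round(4))
```

```text
t 62.7 p [0.4194 0.4222 0.1974] psi 2.82 zt [-7.e-04 -1.e-03 -1.e+00] F [-0.6 -0.3  0. ] w 0.801 gf 0.0 j6 0.74
(array([524.4, 231.9]), array([310.6, 151.8]), 2.6)
(32, np.float64(0.1206)) ('outer', array([ 0.0933, -0.1109,  0.065 ]), 'top', array([ 0.0936, -0.1029,  0.0709]))
273 (array([ 512.3, -234. ]), array([ 66.5, 108.9]), 85.8)
(array([430.2, 227. ]), array([ 65.5, 112.8]), 3.0) 0.063
(array([526.7, 230.2]), array([ 64.9, 112.8]), 2.0) 0.0633
(array([622.4, 233.1]), array([ 67.3, 112.6]), 3.1) 0.0628
```

View pics/t9.png

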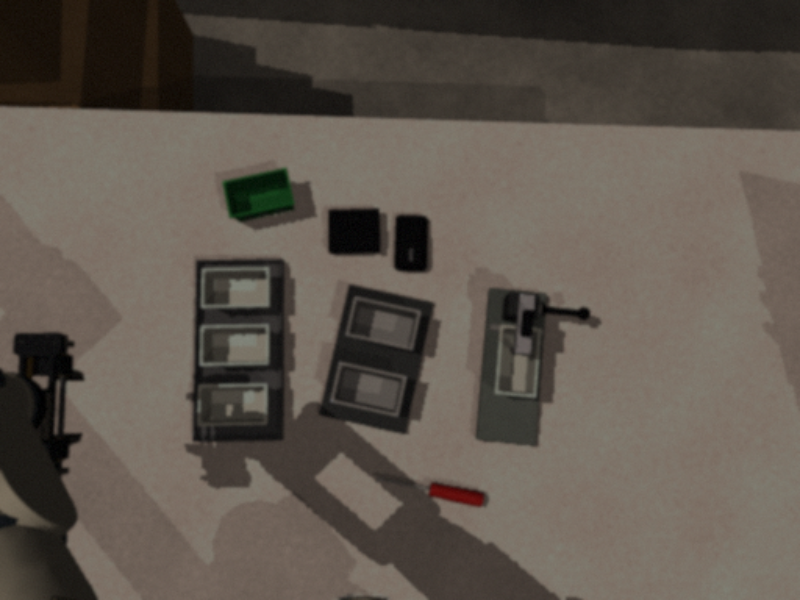

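Final view: three boxes stand upright in the tray (235,288), (235,345) and (233,405). The fourth is in the bay (517,360) with the stop down and the lever level (585,313). Both sockets are empty, and the switch and mouse haven't moved. Handing in.

```bash
python3 -c "
from workcell import workorder
print(workorder.hand_in())"
```

```text
the job is handed in; nothing more can be done
None
```

The job is done and handed in at about 63 s: one box is in the bay square against the fence, the stop rod rests on its floor with the clamp fully down, the other three boxes stand separately in the tray, and the switch and mouse are untouched; one lift brought two nested boxes up (set back and redone), a slip off the clamp ball gave 35 N sideways, and no verdict came back.

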